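# Sort the lock-up bars and lock the rack

### The arm

A 6-joint arm with a two-finger parallel gripper is mounted at the origin on the work surface. World frame = base frame: x ahead of the robot, y to its left, z up, the work surface at z = 0. Lengths are in mm, angles in rad, forces in N, time in s.
With the tool pointing down it reaches from about 300 to 775 mm from the base axis. Payload 14.6 kg.
Tool frame: the origin (TCP) lies midway between the tips of the shut fingers; the grasp point (between the pads) lies 19 mm behind it; z points along the fingers, y is the direction in which the jaws open and shut (so a half turn about z gives the same grasp; the last joint's range is limited). The gripper opens to 85 mm and grips with 20 to 120 N. Pads are 22 mm wide; open, the fingers measure 114 mm over their backs; the gripper's body (76 mm by 85 mm) begins 54 mm behind the grasp point. The pads swing forward as they close: fully open they stand 13 mm farther back than shut.
Start: joints at [-1.306, 0.3, 1.521, -0, 1.321, -0.067], TCP at [179.153, -519.994, 231.281] pointing down, gripper open.
Joint ranges: [-3.03, 3.03], [-0.79, 2.21], [0.23, 2.52], [-1.04, 4.18], [0, 3.07], [-2.55, 2.55]. Speed limits (rad/s): [2.22, 2.22, 2.57, 3.14, 3.14, 3.14].

### API

Orientations are given as a unit quaternion [w, x, y, z].
In Python, from rig import monitor, viewer, workorder, spotter gives the robot as it stands.
- The arm moves only by the tool carry_out, never from a script. Its argument "deltas" is a list of rows, each an object of numbers: "dx", "dy", "dz": the shift along the world's x, y, z in m; "wx", "wy", "wz": the turn, a rotation vector about the world's x, y, z in degrees; "hand": the opening, from 0 (shut) to 1 (fully open). A call has 1 to 20 rows; each row is the pose to reach, as a shift and turn from the pose commanded when the call began; what a row does not reach only later rows make up. A row lasts 1/12 s, in which the tool goes at most 41.7 mm and 7.16 degrees, less where a joint would pass 70% of its speed; a pose out of reach is approached as far as the arm can. A call with a gripper value outside its range is refused whole. The fingers move at their own pace and stop on an object; "grip_force" is the grip in N (left out, the last holds). Time passes only in rows, so rows that repeat a pose let the fingers close. It gives the time, the measured TCP pose, the force and the opening at its end, in the units of the state.
- monitor.sense(): the state, without advancing time (a new reading comes with each control period).
- viewer.get_image(name): name is "side" or "top"; returns the picture (384x512x3 uint8, red, green, blue); there is no depth.
- viewer.camera_model(name): a dict with "vfov" (degrees; the focal length in pixels is half the picture's height over the tangent of half this angle, whatever the lens; pixels are square), "cx", "cy" (the principal point, pixels), "R" (3x3) and "t" (3): a world point X has camera coordinates R X + t. Camera axes: x right, y down, z forward; pixel columns grow to the right and rows downward; lengths in mm; the calibration is good to about 2 mm. A picture is of the moment at which its call begins. camera_model takes no time and is no camera call.
- workorder.close_job(): hands the job in, once; it reports no verdict.
Trained networks look in the newest picture that a camera, given by its name, has taken for a name from the list of things; names that differ only in an ending like _2 or _b are one class to them, and where a whole thing is asked for, a point or a joint stands for the part that bears it (a point fixed in the world has none). Each returns a list of dicts, best first, with "conf" (0 to 1); they miss things now and then, are a little off and sometimes report something else, mostly with a low value. They report only what shows in the picture. A call takes as long as a camera call. They do not tell look-alikes from the thing itself.
- spotter.find_in(camera, target): "box" ([left, top, right, bottom] in pixels, round what is visible of it).
- spotter.place_of(camera, target): "centre" ([column, row] in pixels: a listed point, or the origin of a listed thing).
The state is a dict: "time_s": time; "joint_pos": joint angles; "joint_vel": joint speeds; "joint_efforts": joint torques, N m; "position": TCP position; "orientation": TCP orientation; "force": force on the tool from outside, world axes, zero at the start; "ft_torque": the same for the moment, N m; "width": finger opening in mm.
Only numpy, scipy, OpenCV 4.12 (cv2) and the standard library are available. Lean on these libraries where they do the work, as an engineer would, in place of code of your own. Each camera call takes 0.05 s, during which the arm holds its last target.

### The job

Slide the rack's end rail fully open, then put the loose aluminium lock-up bars away in the rack by length: the longest bars in the longest row, the middle ones in the middle row, the shortest in the shortest row, each lying flat and lengthwise in its row. When all are in, push the end rail fully closed again, and last press the sprung lock lever down until it snaps over and stays down. Leave the tape roll and the glue bottle in their places, the bottle standing.

Things in the scene. Friction and masses are not known exactly. Their poses are not given: they have to be found in the camera images.
- short_a: one of the two short-length plain aluminium lock-up bars, square section 26 x 26 mm, 60 mm long; origin at its very centre, x axis along its length; lies loose on the table turned any way up to about 30 degrees from the line straight out from the robot, centre 13 mm up; not there in some starts
- short_b: one of the two short-length plain aluminium lock-up bars, square section 26 x 26 mm, 60 mm long; origin at its very centre, x axis along its length; lies loose on the table turned any way up to about 30 degrees from the line straight out from the robot, centre 13 mm up; not there in some starts
- mid_a: one of the two middle-length plain aluminium lock-up bars, square section 26 x 26 mm, 84 mm long; origin at its very centre, x axis along its length; lies loose on the table turned any way up to about 30 degrees from the line straight out from the robot, centre 13 mm up; not there in some starts
- mid_b: one of the two middle-length plain aluminium lock-up bars, square section 26 x 26 mm, 84 mm long; origin at its very centre, x axis along its length; lies loose on the table turned any way up to about 30 degrees from the line straight out from the robot, centre 13 mm up; not there in some starts
- long_a: one of the two long-length plain aluminium lock-up bars, square section 26 x 26 mm, 108 mm long; origin at its very centre, x axis along its length; lies loose on the table turned any way up to about 30 degrees from the line straight out from the robot, centre 13 mm up; not there in some starts
- long_b: one of the two long-length plain aluminium lock-up bars, square section 26 x 26 mm, 108 mm long; origin at its very centre, x axis along its length; lies loose on the table turned any way up to about 30 degrees from the line straight out from the robot, centre 13 mm up; not there in some starts
- rack: fixed grey rack plate 290 (x) x 330 (y) x 4 mm; origin on its underside, within the middle row; its y axis runs along the three rows. Each row is a lane 35 mm wide between black ribs 6 mm high (rib tops 10 mm above the table; 27 mm wide between rows, 62 mm from row to row), closed at its +y end by a black block 22 mm high above the table and at its -y end by the sliding end rail. Rows in order along the rack's +x: shortest, middle, longest, then the lock lever
- row_short (a point): centre of the lane floor (4 mm above the table) of the shortest row with the rail closed; y axis along the row. The row takes two 60 mm bars end to end: 140 mm from end block to closed rail, 40 mm more on the -y side while the rail is open
- row_mid (a point): centre of the lane floor (4 mm above the table) of the middle row with the rail closed; y axis along the row. The row takes two 84 mm bars end to end: 188 mm from end block to closed rail, 40 mm more on the -y side while the rail is open
- row_long (a point): centre of the lane floor (4 mm above the table) of the longest row with the rail closed; y axis along the row. The row takes two 108 mm bars end to end: 236 mm from end block to closed rail, 40 mm more on the -y side while the rail is open
- end_rail (a joint): sliding end rail, an aluminium bar across the -y ends of all three rows (16 mm thick, top 34 mm above the table): 0 = fully open, 0.040 m = fully closed; starts closed or nearly so; moves along the rack's +y as it closes; stays where it is left; about 2 N of friction to push
- rail_tab (a point): middle of the outer (-y) face of the rail's upright dark steel tab, 46 mm wide along the rack's x, from 34 to 67 mm above the table; this point is 55 mm up and moves with the rail. The tab is 8 mm thick and stands flush with the outer side of the rail: push this face along the rack's +y to close, or the tab's inner face along -y to open
- lock_lever (a joint): sprung lock lever beside the longest row: 0 = raised (springs back there), 0.5 rad = fully down. Spring resists with at most about 12 N at the pad, past about 0.4 rad it snaps over centre and stays down by itself
- lever_pad (a point): middle of the top of the lever's black pressing pad (40 x 46 mm); raised it is about 111 mm above the table, fully down about 59 mm. The lever's hinge lies along the rack's x axis, 45 mm up, 113 mm from the pad along the arm on the rack's +y side, so the pad swings down and up to 20 mm towards the rack's -y
- tape_roll: bystander: roll of brown tape lying flat among the bars, 72 mm across, 25 mm high; origin under its centre
- glue: bystander: white glue bottle, 56 mm across, 140 mm tall, standing; origin under its centre
There are look-alikes about, which are no part of the job. What is shaped like the mid_b but blue or pink is not meant. What is shaped like the short_a but blue is not meant.

How it is judged:
By the outcome, as a careful person would: the job done as asked, in the order asked, and still so for the second after the job is handed in, with the robot touching nothing.
Of short_a, short_b, mid_a, mid_b, long_a, long_b only 4 to 6 are there at a start; the rules pass over those that are not, and their reading is None.
At some moment in a run one of short_a, short_b, mid_a, mid_b, long_a, long_b may be knocked a few centimetres aside while the robot is not near it.
Once in a run the grip may slacken for a moment while it holds something.
It also fails if it takes over 210 s, if anything falls off the work surface, if the arm or the gripper's body presses on something with over 40 N, if the wrist force passes 120 N, or if a joint passes its speed limit or range.

## Working session

There is one attempt and no reset: what is moved stays moved. The work goes in short steps, Python scripts to look and compute and a tool call to move; the robot and the scene stay as the last step left them, time stands still between calls to the robot, and variables do not carry over. Pictures are saved under pics/ and viewed, and the job is handed in when it is done.

Besides the shell and the picture viewer there is one more tool, called after ">>>" by a JSON object that holds its "name" and its "arguments". carry_out: Moves the arm, as the interface text tells. Its arguments: {"type":"object","properties":{"deltas":{"type":"array"},"grip_force":{"type":"number"}},"required":["deltas"]}

```bash
mkdir -p pics; ls
python3 - <<'E'
from rig import monitor, viewer
import cv2
s=monitor.sense(); print(s)
for n in ("top","side"):
    im=viewer.get_image(n); cv2.imwrite(f"pics/{n}0.png",im[:,:,::-1]); print(n,viewer.camera_model(n))
E
```

```text
pics
{'time_s': 0.0, 'joint_pos': array([-1.30561013e+00,  3.00540070e-01,  1.52161642e+00, -6.57130562e-07,
        1.32069716e+00, -6.65942704e-02]), 'joint_vel': array([ 0.00016954,  0.00016029,  0.00048555,  0.00068991, -0.00123545,
        0.00084829]), 'joint_efforts': array([-5.82937464e-04, -5.43499553e+01, -3.61795056e+01, -1.19085071e-04,
        3.97731739e-03,  3.63661127e-05]), 'position': array([ 179.08526753, -519.767291  ,  230.66853076]), 'orientation': array([-6.27364491e-04,  9.86271532e-01,  1.65130455e-01, -6.28201744e-05]), 'force': array([-0.36729003, -0.10165108, -0.87302178]), 'ft_torque': array([ 0.03887118,  0.03204928, -0.01738923]), 'width': 85.73275465186771}
top {'vfov': 42.23073994454845, 'cx': 262.84299027311937, 'cy': 182.7860156272625, 'R': array([[-0.01695894, -0.99966723, -0.01943773],
       [-0.99758451,  0.01822694, -0.06702934],
       [ 0.06736133,  0.01825403, -0.99756165]]), 't': array([ -17.03049618,  489.12515519, 1532.02943627])}
side {'vfov': 52.60335249932296, 'cx': 257.42904223470396, 'cy': 196.70309462584262, 'R': array([[ 0.98787917, -0.15509122, -0.00643939],
       [-0.117996  , -0.72334784, -0.68032701],
       [ 0.10085483,  0.67284071, -0.73288041]]), 't': array([-500.19039162,  100.39279614,  976.83084832])}
```

View pics/top0.png

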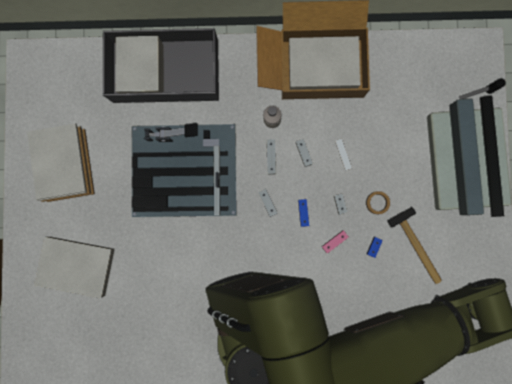

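View pics/side0.png

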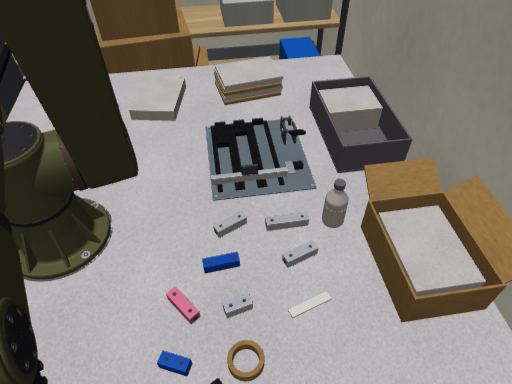

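```bash
cat > h.py <<'E'
import numpy as np, cv2
from rig import monitor, viewer, spotter
def cam(n):
    c=viewer.camera_model(n); f=192/np.tan(np.radians(c['vfov']/2)); return f,c['cx'],c['cy'],np.array(c['R']),np.array(c['t'])
def world(n,uv,z):
    f,cx,cy,R,t=cam(n); d=R.T@np.array([(uv[0]-cx)/f,(uv[1]-cy)/f,1]); o=-R.T@t
    return o+d*(z-o[2])/d[2]
def proj(n,X):
    f,cx,cy,R,t=cam(n); p=R@np.array(X,float)+t; return np.array([f*p[0]/p[2]+cx,f*p[1]/p[2]+cy])
def rect(n,x0,x1,y0,y1,z,s,im=None):
    """rectified: world plane z, image up=+x left=+y, s px/mm"""
    if im is None: im=viewer.get_image(n)
    W=int((y1-y0)*s);H=int((x1-x0)*s)
    src=np.float32([proj(n,[x1,y1,z]),proj(n,[x1,y0,z]),proj(n,[x0,y0,z]),proj(n,[x0,y1,z])])
    M=cv2.getPerspectiveTransform(src,np.float32([[0,0],[W,0],[W,H],[0,H]]))
    return cv2.warpPerspective(im,M,(W,H),flags=cv2.INTER_CUBIC)
def save(n,im): cv2.imwrite('pics/'+n+'.png',im[:,:,::-1])
E
python3 - <<'E'
from h import *
im=cv2.imread('pics/top0.png'); cv2.imwrite('pics/t0b.png',cv2.resize(im[95:265,120:400],None,fx=2.85,fy=2.85,interpolation=cv2.INTER_CUBIC))
im=cv2.imread('pics/side0.png'); cv2.imwrite('pics/s0b.png',cv2.resize(im[105:384,140:370],None,fx=2.1,fy=2.1,interpolation=cv2.INTER_CUBIC))
for c in ('top','side'):
    viewer.get_image(c)
    for t in ('short_a','mid_a','long_a','rail_tab','lever_pad','rack','tape_roll','glue','row_short','row_mid','row_long'):
        print(c,t,[(round(d['conf'],2),[round(float(v),1) for v in d['centre']]) for d in spotter.place_of(c,t)])
E
```

```text
top short_a [(0.74, [375.4, 248.5]), (0.67, [340.8, 204.0])]
top mid_a [(0.77, [302.8, 152.5]), (0.71, [269.0, 201.6]), (0.63, [331.0, 242.5]), (0.58, [301.8, 212.3])]
top long_a [(0.61, [268.5, 160.7]), (0.41, [187.0, 128.8])]
top rail_tab [(0.6, [216.6, 176.9])]
top lever_pad []
top rack [(0.72, [174.5, 182.1])]
top tape_roll [(0.52, [376.5, 201.9])]
top glue [(0.89, [270.4, 120.5])]
top row_short [(0.71, [193.2, 200.5])]
top row_mid [(0.95, [180.9, 183.1]), (0.23, [189.5, 129.7])]
top row_long [(0.78, [171.9, 163.7])]
side short_a [(0.82, [170.9, 364.4]), (0.53, [293.7, 132.6])]
side mid_a [(0.87, [300.1, 251.2]), (0.87, [228.6, 224.6]), (0.73, [183.3, 304.7]), (0.56, [220.4, 261.2])]
side long_a [(0.88, [286.8, 221.1])]
side rail_tab [(0.56, [248.5, 169.3]), (0.45, [247.2, 153.7])]
side lever_pad [(0.65, [295.4, 134.5]), (0.5, [242.1, 155.3])]
side rack [(0.96, [245.6, 149.6]), (0.59, [244.8, 155.0])]
side tape_roll [(0.77, [246.8, 361.0])]
side glue [(0.9, [331.5, 219.8])]
side row_short [(0.7, [223.7, 160.5]), (0.43, [249.5, 360.4])]
side row_mid [(0.85, [243.3, 154.7])]
side row_long [(0.63, [268.9, 148.4])]
```

View pics/t0b.png

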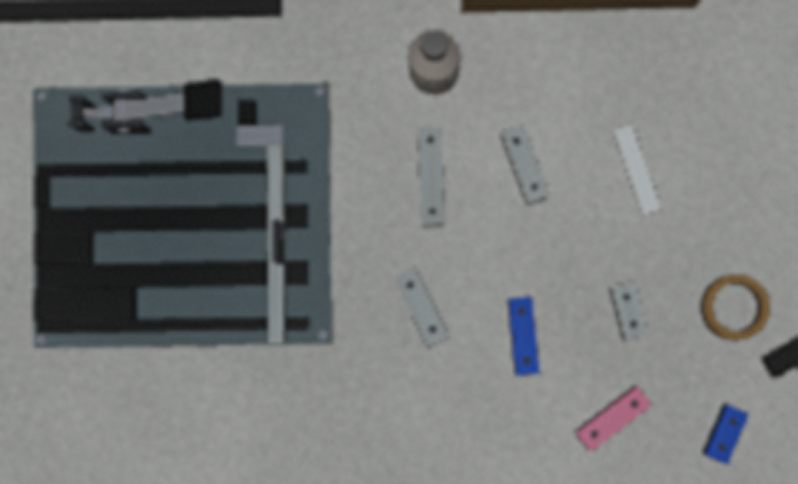

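View pics/s0b.png

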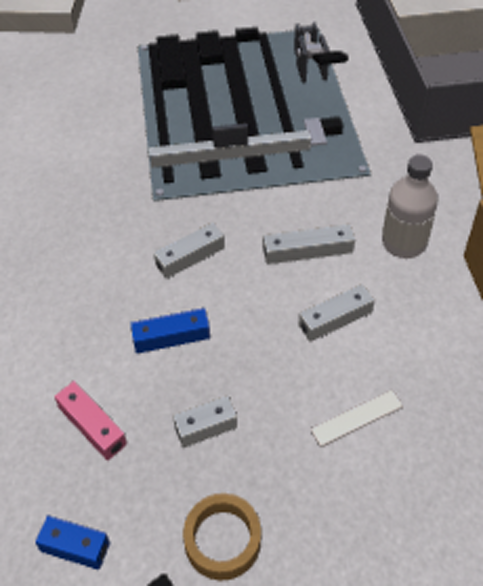

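Run:
```python
from h import *
T=cv2.imread('pics/top0.png')[:,:,::-1];S=cv2.imread('pics/side0.png')[:,:,::-1]
for d,uv in dict(long=(271,157),midA=(304,153),midB=(268,203),short=(340,204),tape=(377,202),glue=(272,117)).items(): print(d,world('top',uv,26).round())
for d,uv in dict(long=(286.8,221.1),midA=(300,251.2),midB=(229,224.6),short=(237,305)).items(): print(d,world('side',uv,13).round())
# rack corners
for uv in ((132,126),(235.5,124.5),(236.5,216),(132,217)): print(uv,world('top',uv,4).round())
a=rect('top',300,640,-340,0,26,2.2,T); b=rect('side',300,640,-340,0,26,2.2,S)
save('r1',a);save('r2',b)
```

```text
long [568. -53.  26.]
midA [ 578. -155.   26.]
midB [425. -41.  26.]
short [ 418. -262.   26.]
tape [ 423. -376.   26.]
glue [693. -58.  26.]
long [574. -53.  13.]
midA [ 586. -149.   13.]
midB [427. -41.  13.]
short [ 421. -263.   13.]
(132, 126) [678. 388.   4.]
(235.5, 124.5) [676.  58.   4.]
(236.5, 216) [387.  59.   4.]
(132, 217) [389. 387.   4.]
```

View pics/r1.png

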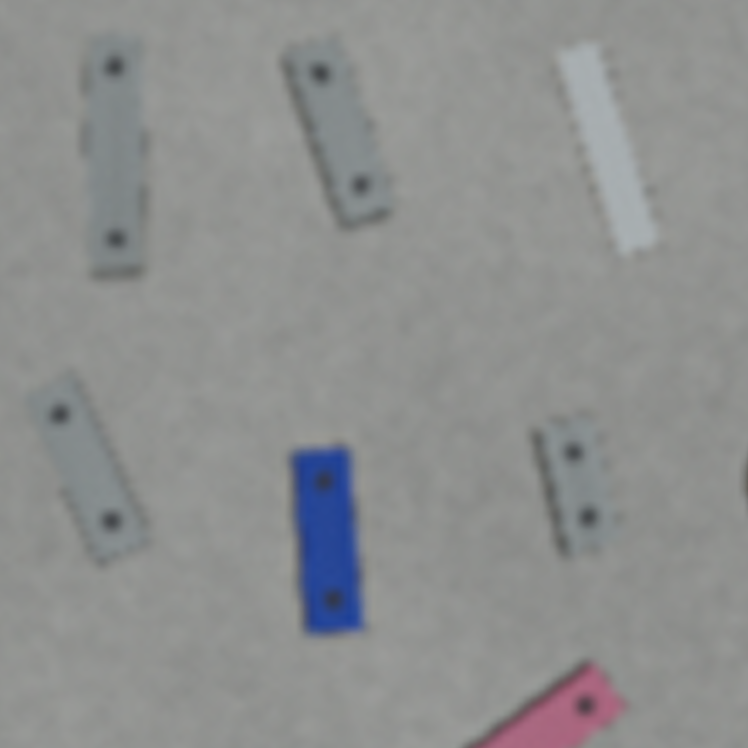

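View pics/r2.png

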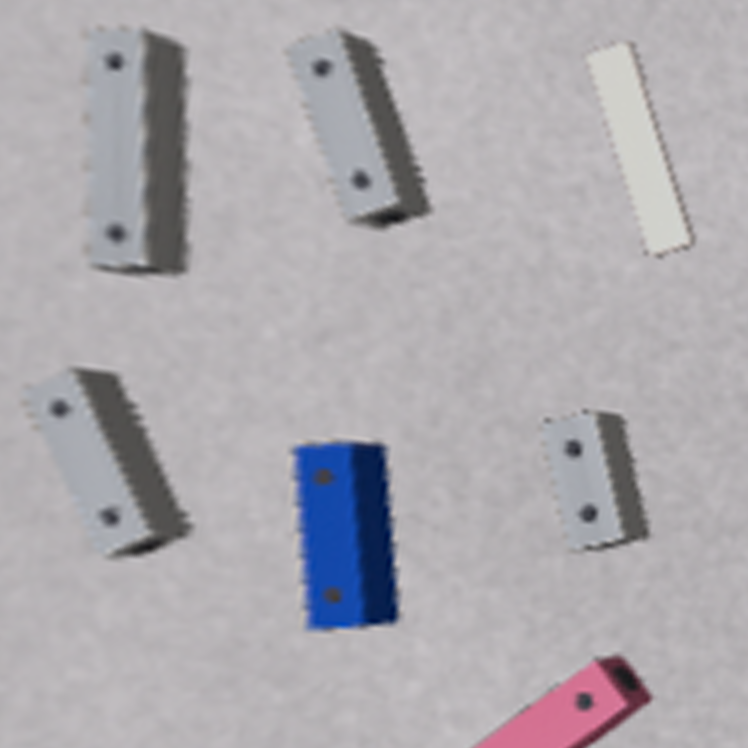

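Run:
```python
from h import *
T=cv2.imread('pics/top0.png')[:,:,::-1];S=cv2.imread('pics/side0.png')[:,:,::-1]
save('k1',rect('top',370,700,40,410,4,2,T));save('k2',rect('side',370,700,40,410,4,2,S))
```

```text
(no output)
```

View pics/k1.png

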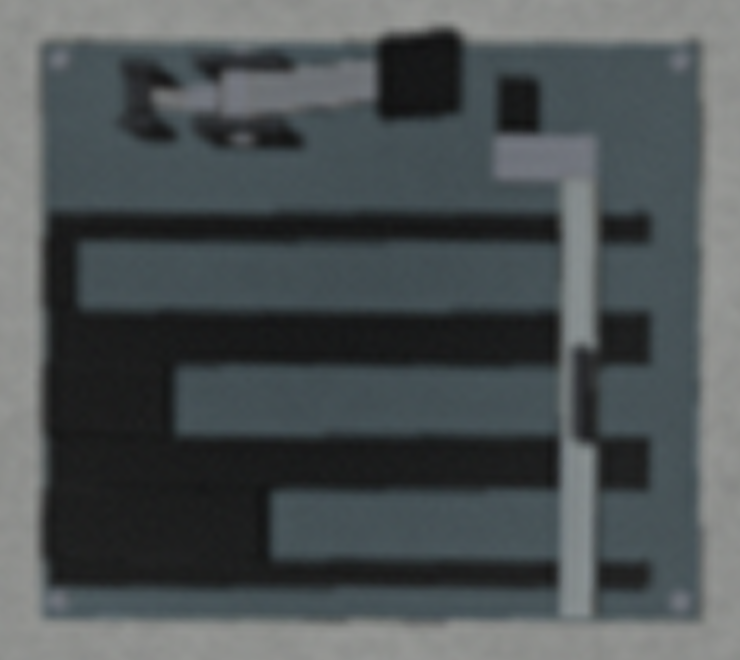

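View pics/k2.png

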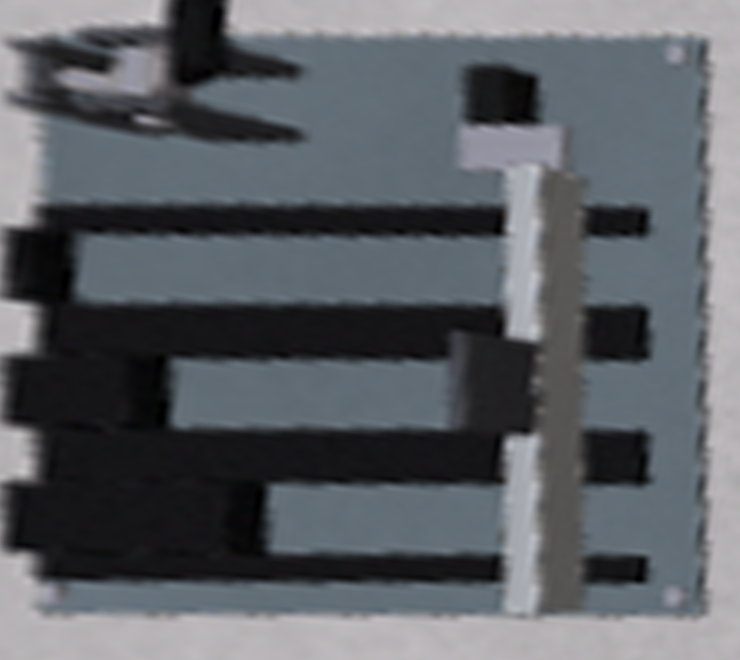

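>>> {"name": "carry_out", "arguments": {"deltas": [{"dx": 0.322,"dy": 0.68,"wz": 71,"hand": 0},{"dx": 0.322,"dy": 0.68,"wz": 71,"hand": 0},{"dx": 0.322,"dy": 0.68,"wz": 71,"hand": 0},{"dx": 0.322,"dy": 0.68,"wz": 71,"hand": 0},{"dx": 0.322,"dy": 0.68,"wz": 71,"hand": 0},{"dx": 0.322,"dy": 0.68,"wz": 71,"hand": 0},{"dx": 0.322,"dy": 0.68,"wz": 71,"hand": 0},{"dx": 0.322,"dy": 0.68,"wz": 71,"hand": 0},{"dx": 0.322,"dy": 0.68,"wz": 71,"hand": 0},{"dx": 0.322,"dy": 0.68,"wz": 71,"hand": 0},{"dx": 0.322,"dy": 0.68,"wz": 71,"hand": 0},{"dx": 0.322,"dy": 0.68,"wz": 71,"hand": 0},{"dx": 0.322,"dy": 0.68,"wz": 71,"hand": 0},{"dx": 0.322,"dy": 0.68,"wz": 71,"hand": 0},{"dx": 0.322,"dy": 0.68,"wz": 71,"hand": 0},{"dx": 0.322,"dy": 0.68,"wz": 71,"hand": 0},{"dx": 0.322,"dy": 0.68,"wz": 71,"hand": 0},{"dx": 0.322,"dy": 0.68,"wz": 71,"hand": 0},{"dx": 0.322,"dy": 0.68,"wz": 71,"hand": 0},{"dx": 0.322,"dy": 0.68,"wz": 71,"hand": 0}]}}

```text
schema error: expected keys dx, dy, dz, wx, wy, wz, hand
```

```bash
cat >> h.py <<'E'
def st():
    s=monitor.sense(); q=s['orientation']; 
    from scipy.spatial.transform import Rotation as Ro
    R=Ro.from_quat([q[1],q[2],q[3],q[0]]).as_matrix()
    print('t',round(s['time_s'],2),'p',s['position'].round(1),'yang',round(np.degrees(np.arctan2(R[1,1],R[0,1])),1),'zax',R[:,2].round(3),'F',s['force'].round(1),'w',round(s['width'],1)); return s
def look(tag):
    for n in ('top','side'):
        im=viewer.get_image(n); cv2.imwrite(f'pics/{tag}_{n}.png',im[:,:,::-1])
E
python3 - <<'E'
from h import *
st(); look('a')
t=cv2.imread('pics/a_top.png'); s=cv2.imread('pics/a_side.png'); cv2.imwrite('pics/a.png',cv2.hconcat([cv2.resize(t,(400,300)),cv2.resize(s,(400,300))]))
print(proj('top',st()['position']),proj('side',st()['position']))
E
```

```text
t 1.3 p [ 179.2 -520.   231.3] yang -71.0 zax [ 0. -0. -1.] F [ 0.3 -0.3  0.6] w 85.8
t 1.4 p [ 179.2 -520.   231.3] yang -71.0 zax [-0.  0. -1.] F [ 0.3 -0.2 -0.5] w 85.2
t 1.4 p [ 179.2 -520.   231.3] yang -71.0 zax [-0.  0. -1.] F [ 0.3 -0.2 -0.5] w 85.2
[451.68176556 291.61267146] [ 58.0847705  440.15767557]
```

View pics/a_top.png

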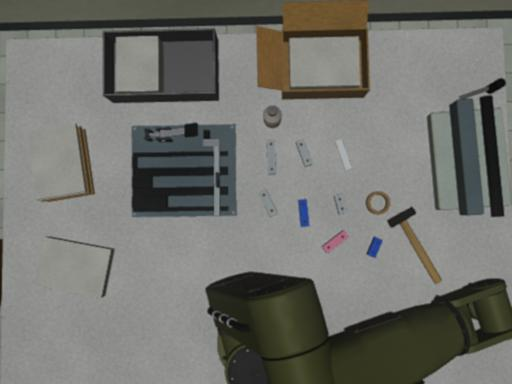

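View pics/a_side.png

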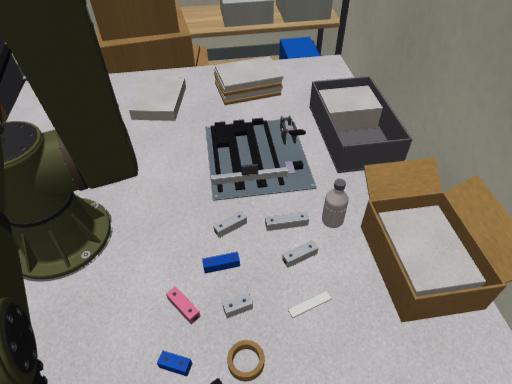

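>>> {"name": "carry_out", "arguments": {"deltas": [{"dx": 0.322,"dy": 0.68,"dz": 0,"wx": 0,"wy": 0,"wz": 71,"hand": 0},{"dx": 0.322,"dy": 0.68,"dz": 0,"wx": 0,"wy": 0,"wz": 71,"hand": 0},{"dx": 0.322,"dy": 0.68,"dz": 0,"wx": 0,"wy": 0,"wz": 71,"hand": 0},{"dx": 0.322,"dy": 0.68,"dz": 0,"wx": 0,"wy": 0,"wz": 71,"hand": 0},{"dx": 0.322,"dy": 0.68,"dz": 0,"wx": 0,"wy": 0,"wz": 71,"hand": 0},{"dx": 0.322,"dy": 0.68,"dz": 0,"wx": 0,"wy": 0,"wz": 71,"hand": 0},{"dx": 0.322,"dy": 0.68,"dz": 0,"wx": 0,"wy": 0,"wz": 71,"hand": 0},{"dx": 0.322,"dy": 0.68,"dz": 0,"wx": 0,"wy": 0,"wz": 71,"hand": 0},{"dx": 0.322,"dy": 0.68,"dz": 0,"wx": 0,"wy": 0,"wz": 71,"hand": 0},{"dx": 0.322,"dy": 0.68,"dz": 0,"wx": 0,"wy": 0,"wz": 71,"hand": 0},{"dx": 0.322,"dy": 0.68,"dz": 0,"wx": 0,"wy": 0,"wz": 71,"hand": 0},{"dx": 0.322,"dy": 0.68,"dz": 0,"wx": 0,"wy": 0,"wz": 71,"hand": 0},{"dx": 0.322,"dy": 0.68,"dz": 0,"wx": 0,"wy": 0,"wz": 71,"hand": 0},{"dx": 0.322,"dy": 0.68,"dz": 0,"wx": 0,"wy": 0,"wz": 71,"hand": 0},{"dx": 0.322,"dy": 0.68,"dz": 0,"wx": 0,"wy": 0,"wz": 71,"hand": 0},{"dx": 0.322,"dy": 0.68,"dz": 0,"wx": 0,"wy": 0,"wz": 71,"hand": 0},{"dx": 0.322,"dy": 0.68,"dz": 0,"wx": 0,"wy": 0,"wz": 71,"hand": 0},{"dx": 0.322,"dy": 0.68,"dz": 0,"wx": 0,"wy": 0,"wz": 71,"hand": 0},{"dx": 0.322,"dy": 0.68,"dz": 0,"wx": 0,"wy": 0,"wz": 71,"hand": 0},{"dx": 0.322,"dy": 0.68,"dz": 0,"wx": 0,"wy": 0,"wz": 71,"hand": 0}]}}

```text
time_s: 3.07
position: [501.2, 161.6, 230.6]
orientation: [-0.0, 0.706, 0.708, -0.0]
force: [1.3, -0.5, 0.4]
width: 0.2
```

Run:
```python
from h import *
s=st(); look('a')
print(proj('top',s['position']),proj('side',s['position']))
```

```text
t 3.07 p [501.2 161.6 230.6] yang 0.2 zax [-0.001 -0.    -1.   ] F [ 1.3 -0.5  0.4] w 0.2
[191.70595253 174.08813365] [244.75014612 103.31329671]
```

View pics/a_top.png

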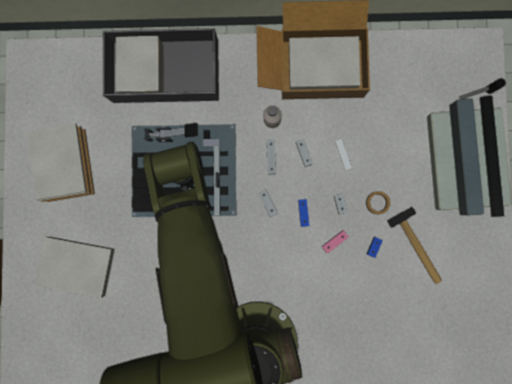

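View pics/a_side.png

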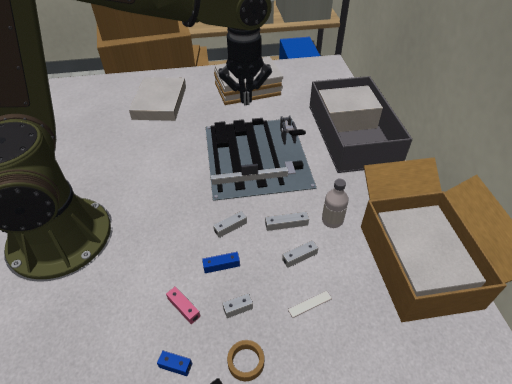

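>>> {"name": "carry_out", "arguments": {"deltas": [{"dx": 0,"dy": 0,"dz": -0.06,"wx": 0,"wy": 0,"wz": 0,"hand": 0},{"dx": 0,"dy": 0,"dz": -0.12,"wx": 0,"wy": 0,"wz": 0,"hand": 0},{"dx": 0,"dy": 0,"dz": -0.16,"wx": 0,"wy": 0,"wz": 0,"hand": 0},{"dx": 0,"dy": 0,"dz": -0.186,"wx": 0,"wy": 0,"wz": 0,"hand": 0},{"dx": 0,"dy": 0,"dz": -0.186,"wx": 0,"wy": 0,"wz": 0,"hand": 0},{"dx": 0,"dy": -0.01,"dz": -0.186,"wx": 0,"wy": 0,"wz": 0,"hand": 0},{"dx": 0,"dy": -0.02,"dz": -0.186,"wx": 0,"wy": 0,"wz": 0,"hand": 0},{"dx": 0,"dy": -0.026,"dz": -0.186,"wx": 0,"wy": 0,"wz": 0,"hand": 0},{"dx": 0,"dy": -0.032,"dz": -0.186,"wx": 0,"wy": 0,"wz": 0,"hand": 0},{"dx": 0,"dy": -0.038,"dz": -0.186,"wx": 0,"wy": 0,"wz": 0,"hand": 0},{"dx": 0,"dy": -0.044,"dz": -0.186,"wx": 0,"wy": 0,"wz": 0,"hand": 0},{"dx": 0,"dy": -0.05,"dz": -0.186,"wx": 0,"wy": 0,"wz": 0,"hand": 0},{"dx": 0,"dy": -0.055,"dz": -0.186,"wx": 0,"wy": 0,"wz": 0,"hand": 0},{"dx": 0,"dy": -0.055,"dz": -0.186,"wx": 0,"wy": 0,"wz": 0,"hand": 0}]}}

```text
time_s: 4.33
position: [501.2, 104.1, 45.4]
orientation: [0.0, 0.707, 0.707, -0.0]
force: [-0.3, 0.1, 0.1]
width: -0.2
```

Run:
```python
from h import *
s=st(); look('b'); im=cv2.imread('pics/b_side.png')[:,:,::-1]
save('b1',cv2.resize(im[60:210,180:330],None,fx=4,fy=4,interpolation=cv2.INTER_CUBIC))
```

```text
t 4.33 p [501.2 104.1  45.4] yang -0.0 zax [-0. -0. -1.] F [-0.3  0.1  0.1] w -0.2
```

View pics/b1.png

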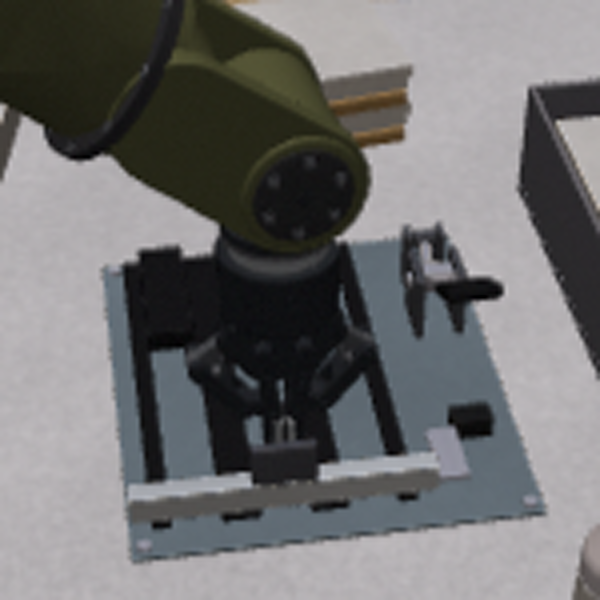

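>>> {"name": "carry_out", "arguments": {"deltas": [{"dx": 0,"dy": -0.002,"dz": 0,"wx": 0,"wy": 0,"wz": 0,"hand": 0},{"dx": 0,"dy": -0.004,"dz": 0,"wx": 0,"wy": 0,"wz": 0,"hand": 0},{"dx": 0,"dy": -0.006,"dz": 0,"wx": 0,"wy": 0,"wz": 0,"hand": 0},{"dx": 0,"dy": -0.007,"dz": 0,"wx": 0,"wy": 0,"wz": 0,"hand": 0},{"dx": 0,"dy": -0.007,"dz": 0,"wx": 0,"wy": 0,"wz": 0,"hand": 0}]}}

```text
time_s: 4.85
position: [501.0, 97.8, 45.2]
orientation: [-0.0, 0.707, 0.707, -0.0]
force: [-0.0, -0.4, -0.6]
width: 0.3
```

>>> {"name": "carry_out", "arguments": {"deltas": [{"dx": 0,"dy": -0.001,"dz": 0,"wx": 0,"wy": 0,"wz": 0,"hand": 0},{"dx": 0,"dy": -0.002,"dz": 0,"wx": 0,"wy": 0,"wz": 0,"hand": 0},{"dx": 0,"dy": -0.002,"dz": 0,"wx": 0,"wy": 0,"wz": 0,"hand": 0}]}}

```text
time_s: 5.1
position: [501.1, 96.9, 45.2]
orientation: [-0.001, 0.707, 0.707, 0.001]
force: [-0.3, 11.6, -1.3]
width: 0.1
```

>>> {"name": "carry_out", "arguments": {"deltas": [{"dx": 0,"dy": -0.001,"dz": 0,"wx": 0,"wy": 0,"wz": 0,"hand": 0},{"dx": 0,"dy": -0.002,"dz": 0,"wx": 0,"wy": 0,"wz": 0,"hand": 0},{"dx": 0,"dy": -0.002,"dz": 0,"wx": 0,"wy": 0,"wz": 0,"hand": 0}]}}

```text
time_s: 5.35
position: [501.1, 96.7, 45.3]
orientation: [-0.001, 0.707, 0.707, 0.002]
force: [0.7, 29.7, -3.9]
width: 0.1
```

>>> {"name": "carry_out", "arguments": {"deltas": [{"dx": 0,"dy": 0.02,"dz": 0,"wx": 0,"wy": 0,"wz": 0,"hand": 0},{"dx": 0,"dy": 0.02,"dz": 0.03,"wx": 0,"wy": 0,"wz": 0,"hand": 0},{"dx": 0,"dy": 0.02,"dz": 0.07,"wx": 0,"wy": 0,"wz": 0,"hand": 0},{"dx": 0,"dy": 0.02,"dz": 0.105,"wx": 0,"wy": 0,"wz": 0,"hand": 0},{"dx": 0.071,"dy": -0.145,"dz": 0.105,"wx": 0,"wy": 0,"wz": -89.7,"hand": 0.6},{"dx": 0.071,"dy": -0.145,"dz": 0.105,"wx": 0,"wy": 0,"wz": -89.7,"hand": 0.6},{"dx": 0.071,"dy": -0.145,"dz": 0.105,"wx": 0,"wy": 0,"wz": -89.7,"hand": 0.6},{"dx": 0.071,"dy": -0.145,"dz": 0.105,"wx": 0,"wy": 0,"wz": -89.7,"hand": 0.6},{"dx": 0.071,"dy": -0.145,"dz": 0.105,"wx": 0,"wy": 0,"wz": -89.7,"hand": 0.6},{"dx": 0.071,"dy": -0.145,"dz": 0.105,"wx": 0,"wy": 0,"wz": -89.7,"hand": 0.6},{"dx": 0.071,"dy": -0.145,"dz": 0.105,"wx": 0,"wy": 0,"wz": -89.7,"hand": 0.6},{"dx": 0.071,"dy": -0.145,"dz": 0.105,"wx": 0,"wy": 0,"wz": -89.7,"hand": 0.6},{"dx": 0.071,"dy": -0.145,"dz": 0.105,"wx": 0,"wy": 0,"wz": -89.7,"hand": 0.6},{"dx": 0.071,"dy": -0.145,"dz": 0.105,"wx": 0,"wy": 0,"wz": -89.7,"hand": 0.6},{"dx": 0.071,"dy": -0.145,"dz": 0.105,"wx": 0,"wy": 0,"wz": -89.7,"hand": 0.6},{"dx": 0.071,"dy": -0.145,"dz": 0.105,"wx": 0,"wy": 0,"wz": -89.7,"hand": 0.6},{"dx": 0.071,"dy": -0.145,"dz": 0.105,"wx": 0,"wy": 0,"wz": -89.7,"hand": 0.6},{"dx": 0.071,"dy": -0.145,"dz": 0.105,"wx": 0,"wy": 0,"wz": -89.7,"hand": 0.6},{"dx": 0.071,"dy": -0.145,"dz": 0.105,"wx": 0,"wy": 0,"wz": -89.7,"hand": 0.6}]}}

```text
time_s: 6.93
position: [572.1, -51.1, 150.3]
orientation: [0.0, 1.0, 0.004, 0.0]
force: [0.3, 0.1, 0.1]
width: 51.4
```

Run:
```python
from h import *
s=st(); look('c'); 
save('c1',rect('side',300,640,-340,0,26,1.7,cv2.imread('pics/c_side.png')[:,:,::-1]))
save('c2',cv2.imread('pics/c_side.png')[100:300,150:390,::-1].repeat(3,0).repeat(3,1))
```

```text
t 6.93 p [572.1 -51.1 150.3] yang -89.5 zax [ 0. -0. -1.] F [0.3 0.1 0.1] w 51.4
```

View pics/c2.png

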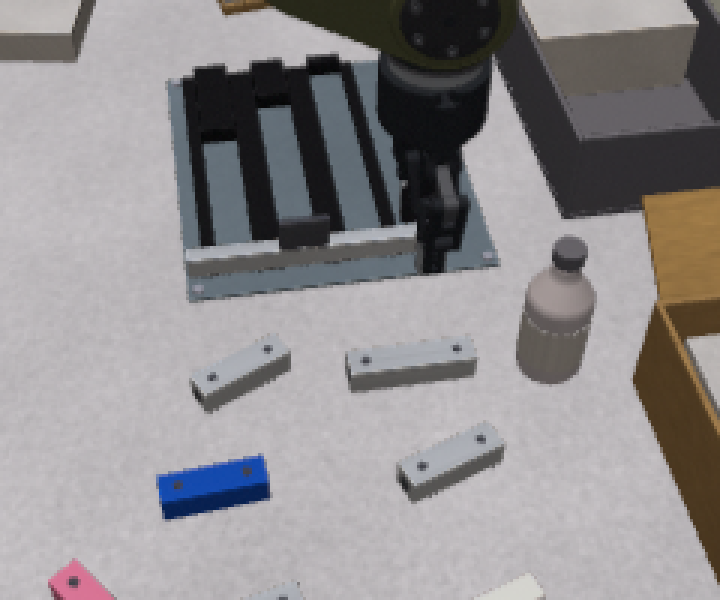

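>>> {"name": "carry_out", "arguments": {"deltas": [{"dx": 0,"dy": 0,"dz": -0.04,"wx": 0,"wy": 0,"wz": 0,"hand": 0.6},{"dx": 0,"dy": 0,"dz": -0.08,"wx": 0,"wy": 0,"wz": 0,"hand": 0.6},{"dx": 0,"dy": 0,"dz": -0.115,"wx": 0,"wy": 0,"wz": 0,"hand": 0.6},{"dx": 0,"dy": 0,"dz": -0.142,"wx": 0,"wy": 0,"wz": 0,"hand": 0.6},{"dx": 0,"dy": 0,"dz": -0.142,"wx": 0,"wy": 0,"wz": 0,"hand": 0.6},{"dx": 0,"dy": 0,"dz": -0.142,"wx": 0,"wy": 0,"wz": 0,"hand": 0},{"dx": 0,"dy": 0,"dz": -0.142,"wx": 0,"wy": 0,"wz": 0,"hand": 0},{"dx": 0,"dy": 0,"dz": -0.142,"wx": 0,"wy": 0,"wz": 0,"hand": 0},{"dx": 0,"dy": 0,"dz": -0.142,"wx": 0,"wy": 0,"wz": 0,"hand": 0},{"dx": 0,"dy": 0,"dz": -0.142,"wx": 0,"wy": 0,"wz": 0,"hand": 0},{"dx": 0,"dy": 0,"dz": -0.142,"wx": 0,"wy": 0,"wz": 0,"hand": 0},{"dx": 0,"dy": 0,"dz": -0.142,"wx": 0,"wy": 0,"wz": 0,"hand": 0}], "grip_force": 70}}

```text
time_s: 8.03
position: [573.4, -51.2, 10.6]
orientation: [0.0, 1.0, 0.003, 0.002]
force: [-2.0, -0.3, 9.1]
width: 24.2
```

>>> {"name": "carry_out", "arguments": {"deltas": [{"dx": 0,"dy": 0,"dz": 0.01,"wx": 0,"wy": 0,"wz": 0,"hand": 0},{"dx": 0,"dy": 0,"dz": 0.04,"wx": 0,"wy": 0,"wz": 0,"hand": 0},{"dx": 0,"dy": 0,"dz": 0.08,"wx": 0,"wy": 0,"wz": 0,"hand": 0},{"dx": 0,"dy": 0,"dz": 0.12,"wx": 0,"wy": 0,"wz": 0,"hand": 0},{"dx": -0.0087,"dy": 0.304,"dz": 0.12,"wx": 0,"wy": 0,"wz": 89.7,"hand": 0},{"dx": -0.0087,"dy": 0.304,"dz": 0.12,"wx": 0,"wy": 0,"wz": 89.7,"hand": 0},{"dx": -0.0087,"dy": 0.304,"dz": 0.12,"wx": 0,"wy": 0,"wz": 89.7,"hand": 0},{"dx": -0.0087,"dy": 0.304,"dz": 0.12,"wx": 0,"wy": 0,"wz": 89.7,"hand": 0},{"dx": -0.0087,"dy": 0.304,"dz": 0.12,"wx": 0,"wy": 0,"wz": 89.7,"hand": 0},{"dx": -0.0087,"dy": 0.304,"dz": 0.12,"wx": 0,"wy": 0,"wz": 89.7,"hand": 0},{"dx": -0.0087,"dy": 0.304,"dz": 0.12,"wx": 0,"wy": 0,"wz": 89.7,"hand": 0},{"dx": -0.0087,"dy": 0.304,"dz": 0.12,"wx": 0,"wy": 0,"wz": 89.7,"hand": 0},{"dx": -0.0087,"dy": 0.304,"dz": 0.12,"wx": 0,"wy": 0,"wz": 89.7,"hand": 0},{"dx": -0.0087,"dy": 0.304,"dz": 0.12,"wx": 0,"wy": 0,"wz": 89.7,"hand": 0},{"dx": -0.0087,"dy": 0.304,"dz": 0.12,"wx": 0,"wy": 0,"wz": 89.7,"hand": 0},{"dx": -0.0087,"dy": 0.304,"dz": 0.12,"wx": 0,"wy": 0,"wz": 89.7,"hand": 0},{"dx": -0.0087,"dy": 0.304,"dz": 0.12,"wx": 0,"wy": 0,"wz": 89.7,"hand": 0},{"dx": -0.0087,"dy": 0.304,"dz": 0.12,"wx": 0,"wy": 0,"wz": 89.7,"hand": 0},{"dx": -0.0087,"dy": 0.304,"dz": 0.12,"wx": 0,"wy": 0,"wz": 89.7,"hand": 0},{"dx": -0.0087,"dy": 0.304,"dz": 0.12,"wx": 0,"wy": 0,"wz": 89.7,"hand": 0}]}}

```text
time_s: 9.7
position: [563.5, 253.0, 129.0]
orientation: [0.0, 0.708, 0.706, 0.0]
force: [-0.6, -0.3, -2.2]
width: 24.7
```

Run:
```python
from h import *
s=st(); look('d'); 
save('d1',cv2.resize(cv2.imread('pics/d_side.png')[60:260,150:390,::-1],None,fx=3.2,fy=3,interpolation=cv2.INTER_CUBIC))
```

```text
t 9.7 p [563.5 253.  129. ] yang -0.1 zax [ 0.001  0.    -1.   ] F [-0.6 -0.3 -2.2] w 24.7
```

View pics/d1.png

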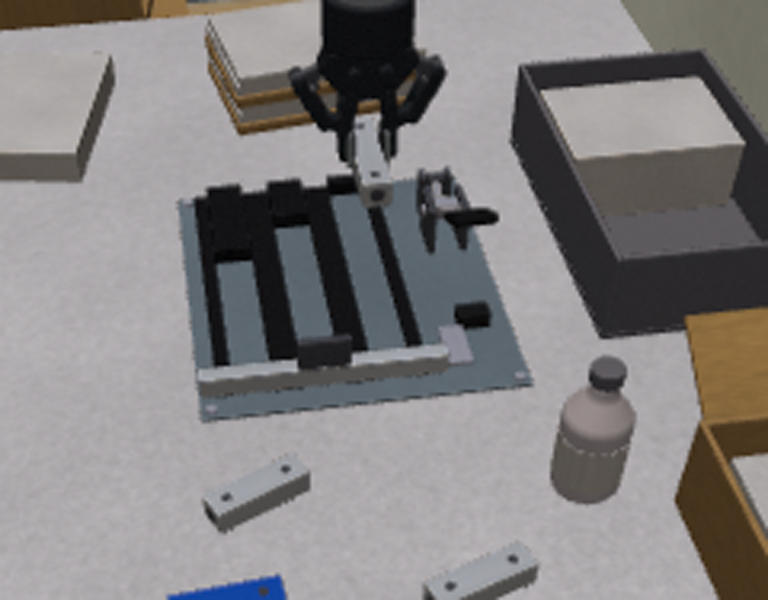

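>>> {"name": "carry_out", "arguments": {"deltas": [{"dx": 0,"dy": 0,"dz": -0.04,"wx": 0,"wy": 0,"wz": 0,"hand": 0},{"dx": 0,"dy": 0,"dz": -0.07,"wx": 0,"wy": 0,"wz": 0,"hand": 0},{"dx": 0,"dy": 0,"dz": -0.09,"wx": 0,"wy": 0,"wz": 0,"hand": 0},{"dx": 0,"dy": 0,"dz": -0.1,"wx": 0,"wy": 0,"wz": 0,"hand": 0},{"dx": 0,"dy": 0,"dz": -0.105,"wx": 0,"wy": 0,"wz": 0,"hand": 0},{"dx": 0,"dy": 0,"dz": -0.11,"wx": 0,"wy": 0,"wz": 0,"hand": 0},{"dx": 0,"dy": 0,"dz": -0.11,"wx": 0,"wy": 0,"wz": 0,"hand": 0}]}}

```text
time_s: 10.38
position: [563.7, 253.1, 18.6]
orientation: [0.0, 0.707, 0.707, 0.0]
force: [-0.2, 0.3, -1.8]
width: 24.7
```

Run:
```python
from h import *
s=st(); look('e'); 
save('e1',cv2.resize(cv2.imread('pics/e_side.png')[100:200,190:320,::-1],None,fx=5.8,fy=5.8,interpolation=cv2.INTER_CUBIC))
```

```text
t 10.38 p [563.7 253.1  18.6] yang -0.0 zax [ 0.001  0.    -1.   ] F [-0.2  0.3 -1.8] w 24.7
```

View pics/e1.png

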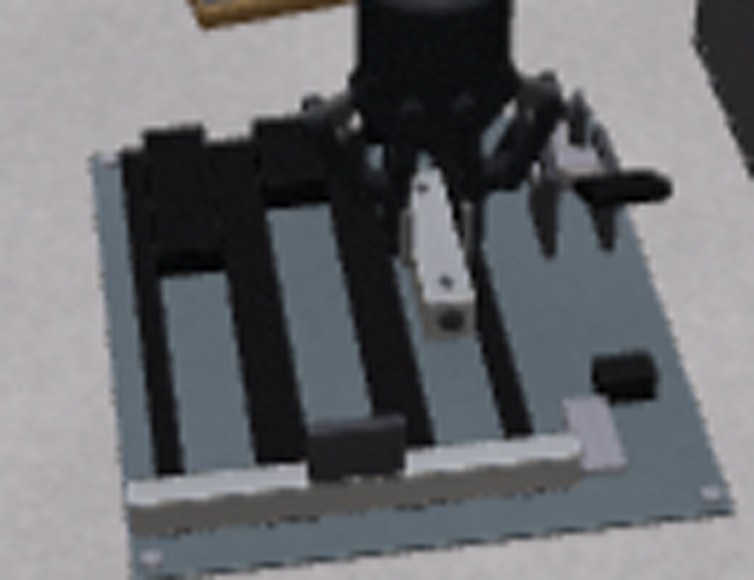

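>>> {"name": "carry_out", "arguments": {"deltas": [{"dx": 0,"dy": 0,"dz": -0.002,"wx": 0,"wy": 0,"wz": 0,"hand": 0},{"dx": 0,"dy": 0,"dz": -0.004,"wx": 0,"wy": 0,"wz": 0,"hand": 0},{"dx": 0,"dy": 0,"dz": -0.005,"wx": 0,"wy": 0,"wz": 0,"hand": 0},{"dx": 0,"dy": 0,"dz": -0.005,"wx": 0,"wy": 0,"wz": 0,"hand": 0}]}}

```text
time_s: 10.82
position: [563.9, 253.1, 14.7]
orientation: [0.0, 0.707, 0.707, 0.001]
force: [-4.6, -2.4, 9.7]
width: 24.4
```

>>> {"name": "carry_out", "arguments": {"deltas": [{"dx": 0,"dy": 0,"dz": 0,"wx": 0,"wy": 0,"wz": 0,"hand": 0.5},{"dx": 0,"dy": 0,"dz": 0,"wx": 0,"wy": 0,"wz": 0,"hand": 0.5},{"dx": 0,"dy": 0,"dz": 0,"wx": 0,"wy": 0,"wz": 0,"hand": 0.5},{"dx": 0,"dy": 0,"dz": 0.04,"wx": 0,"wy": 0,"wz": 0,"hand": 0.5},{"dx": 0,"dy": 0,"dz": 0.08,"wx": 0,"wy": 0,"wz": 0,"hand": 0.5},{"dx": 0,"dy": 0,"dz": 0.12,"wx": 0,"wy": 0,"wz": 0,"hand": 0.6},{"dx": 0.0193,"dy": -0.408,"dz": 0.137,"wx": 0,"wy": 0,"wz": -70.2,"hand": 0.6},{"dx": 0.0193,"dy": -0.408,"dz": 0.137,"wx": 0,"wy": 0,"wz": -70.2,"hand": 0.6},{"dx": 0.0193,"dy": -0.408,"dz": 0.137,"wx": 0,"wy": 0,"wz": -70.2,"hand": 0.6},{"dx": 0.0193,"dy": -0.408,"dz": 0.137,"wx": 0,"wy": 0,"wz": -70.2,"hand": 0.6},{"dx": 0.0193,"dy": -0.408,"dz": 0.137,"wx": 0,"wy": 0,"wz": -70.2,"hand": 0.6},{"dx": 0.0193,"dy": -0.408,"dz": 0.137,"wx": 0,"wy": 0,"wz": -70.2,"hand": 0.6},{"dx": 0.0193,"dy": -0.408,"dz": 0.137,"wx": 0,"wy": 0,"wz": -70.2,"hand": 0.6},{"dx": 0.0193,"dy": -0.408,"dz": 0.137,"wx": 0,"wy": 0,"wz": -70.2,"hand": 0.6},{"dx": 0.0193,"dy": -0.408,"dz": 0.137,"wx": 0,"wy": 0,"wz": -70.2,"hand": 0.6},{"dx": 0.0193,"dy": -0.408,"dz": 0.137,"wx": 0,"wy": 0,"wz": -70.2,"hand": 0.6},{"dx": 0.0193,"dy": -0.408,"dz": 0.137,"wx": 0,"wy": 0,"wz": -70.2,"hand": 0.6},{"dx": 0.0193,"dy": -0.408,"dz": 0.137,"wx": 0,"wy": 0,"wz": -70.2,"hand": 0.6},{"dx": 0.0193,"dy": -0.408,"dz": 0.137,"wx": 0,"wy": 0,"wz": -70.2,"hand": 0.6},{"dx": 0.0193,"dy": -0.408,"dz": 0.137,"wx": 0,"wy": 0,"wz": -70.2,"hand": 0.6}]}}

```text
time_s: 12.48
position: [582.8, -153.9, 150.2]
orientation: [-0.0, 0.985, 0.173, -0.0]
force: [0.3, 0.0, -1.0]
width: 51.2
```

Run:
```python
from h import *
s=st(); look('f'); S=cv2.imread('pics/f_side.png')[:,:,::-1]; 
save('f1',cv2.resize(S[90:320,150:390],None,fx=3,fy=2.6,interpolation=cv2.INTER_CUBIC))
save('f2',rect('side',300,640,-340,0,26,1.6,S))
```

```text
t 12.48 p [ 582.8 -153.9  150.2] yang -70.1 zax [-0.  0. -1.] F [ 0.3  0.  -1. ] w 51.2
```

View pics/f1.png

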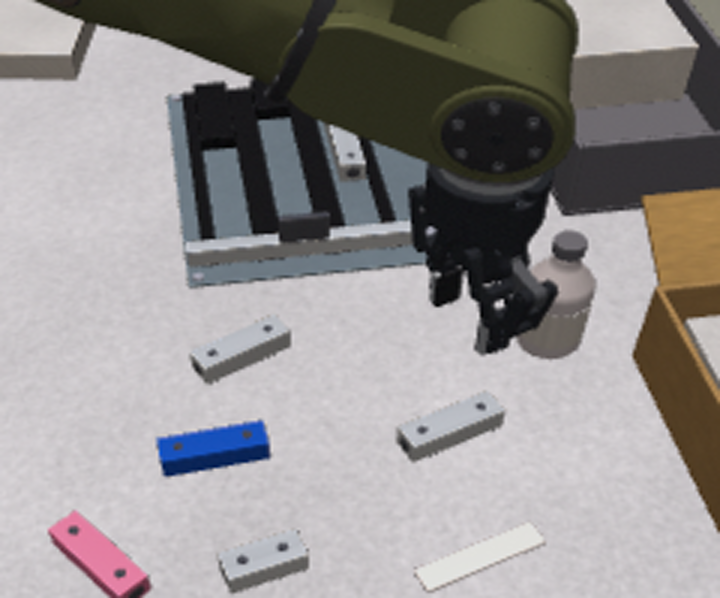

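>>> {"name": "carry_out", "arguments": {"deltas": [{"dx": 0,"dy": 0,"dz": -0.04,"wx": 0,"wy": 0,"wz": 0,"hand": 0.6},{"dx": 0,"dy": 0,"dz": -0.08,"wx": 0,"wy": 0,"wz": 0,"hand": 0.6},{"dx": 0,"dy": 0,"dz": -0.115,"wx": 0,"wy": 0,"wz": 0,"hand": 0.6},{"dx": 0,"dy": 0,"dz": -0.142,"wx": 0,"wy": 0,"wz": 0,"hand": 0.6},{"dx": 0,"dy": 0,"dz": -0.142,"wx": 0,"wy": 0,"wz": 0,"hand": 0.6},{"dx": 0,"dy": 0,"dz": -0.142,"wx": 0,"wy": 0,"wz": 0,"hand": 0},{"dx": 0,"dy": 0,"dz": -0.142,"wx": 0,"wy": 0,"wz": 0,"hand": 0},{"dx": 0,"dy": 0,"dz": -0.142,"wx": 0,"wy": 0,"wz": 0,"hand": 0},{"dx": 0,"dy": 0,"dz": -0.142,"wx": 0,"wy": 0,"wz": 0,"hand": 0},{"dx": 0,"dy": 0,"dz": -0.142,"wx": 0,"wy": 0,"wz": 0,"hand": 0},{"dx": 0,"dy": 0,"dz": -0.142,"wx": 0,"wy": 0,"wz": 0,"hand": 0},{"dx": 0,"dy": 0,"dz": -0.142,"wx": 0,"wy": 0,"wz": 0,"hand": 0},{"dx": 0,"dy": 0,"dz": -0.13,"wx": 0,"wy": 0,"wz": 0,"hand": 0},{"dx": 0,"dy": 0,"dz": -0.1,"wx": 0,"wy": 0,"wz": 0,"hand": 0},{"dx": 0,"dy": 0,"dz": -0.06,"wx": 0,"wy": 0,"wz": 0,"hand": 0},{"dx": 0,"dy": 0,"dz": -0.022,"wx": 0,"wy": 0,"wz": 0,"hand": 0},{"dx": 0,"dy": 0,"dz": -0.022,"wx": 0,"wy": 0,"wz": 0,"hand": 0}]}}

```text
time_s: 14.0
position: [585.7, -155.9, 137.9]
orientation: [0.003, 0.985, 0.172, 0.006]
force: [1.6, -0.5, -1.1]
width: 24.0
```

Run:
```python
from h import *
s=st(); look('g'); s=st();S=cv2.imread('pics/g_side.png')[:,:,::-1]; 
save('g1',cv2.resize(S[90:320,150:390],None,fx=3,fy=2.6,interpolation=cv2.INTER_CUBIC))
```

```text
t 14.0 p [ 585.7 -155.9  137.9] yang -70.2 zax [ 0.012 -0.004 -1.   ] F [ 1.6 -0.5 -1.1] w 24.0
t 14.1 p [ 583.4 -155.2  131. ] yang -70.2 zax [ 0.004 -0.001 -1.   ] F [ 0.1 -0.5 -2.4] w 24.1
```

View pics/g1.png

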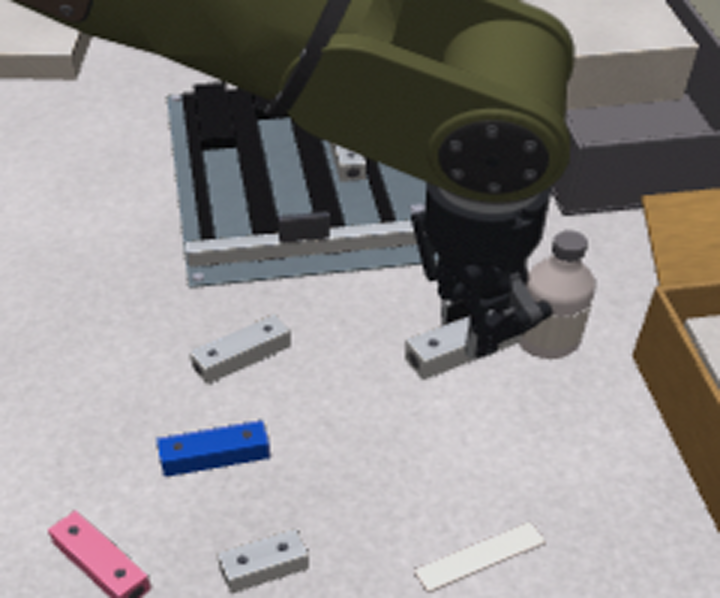

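>>> {"name": "carry_out", "arguments": {"deltas": [{"dx": -0.0817,"dy": 0.429,"dz": 0,"wx": 0,"wy": 0,"wz": 70.2,"hand": 0},{"dx": -0.0817,"dy": 0.429,"dz": 0,"wx": 0,"wy": 0,"wz": 70.2,"hand": 0},{"dx": -0.0817,"dy": 0.429,"dz": 0,"wx": 0,"wy": 0,"wz": 70.2,"hand": 0},{"dx": -0.0817,"dy": 0.429,"dz": 0,"wx": 0,"wy": 0,"wz": 70.2,"hand": 0},{"dx": -0.0817,"dy": 0.429,"dz": 0,"wx": 0,"wy": 0,"wz": 70.2,"hand": 0},{"dx": -0.0817,"dy": 0.429,"dz": 0,"wx": 0,"wy": 0,"wz": 70.2,"hand": 0},{"dx": -0.0817,"dy": 0.429,"dz": 0,"wx": 0,"wy": 0,"wz": 70.2,"hand": 0},{"dx": -0.0817,"dy": 0.429,"dz": 0,"wx": 0,"wy": 0,"wz": 70.2,"hand": 0},{"dx": -0.0817,"dy": 0.429,"dz": 0,"wx": 0,"wy": 0,"wz": 70.2,"hand": 0},{"dx": -0.0817,"dy": 0.429,"dz": 0,"wx": 0,"wy": 0,"wz": 70.2,"hand": 0},{"dx": -0.0817,"dy": 0.429,"dz": 0,"wx": 0,"wy": 0,"wz": 70.2,"hand": 0},{"dx": -0.0817,"dy": 0.429,"dz": 0,"wx": 0,"wy": 0,"wz": 70.2,"hand": 0},{"dx": -0.0817,"dy": 0.429,"dz": 0,"wx": 0,"wy": 0,"wz": 70.2,"hand": 0},{"dx": -0.0817,"dy": 0.429,"dz": 0,"wx": 0,"wy": 0,"wz": 70.2,"hand": 0},{"dx": -0.0817,"dy": 0.429,"dz": 0,"wx": 0,"wy": 0,"wz": 70.2,"hand": 0},{"dx": -0.0817,"dy": 0.429,"dz": -0.04,"wx": 0,"wy": 0,"wz": 70.2,"hand": 0},{"dx": -0.0817,"dy": 0.429,"dz": -0.07,"wx": 0,"wy": 0,"wz": 70.2,"hand": 0},{"dx": -0.0817,"dy": 0.429,"dz": -0.085,"wx": 0,"wy": 0,"wz": 70.2,"hand": 0},{"dx": -0.0817,"dy": 0.429,"dz": -0.095,"wx": 0,"wy": 0,"wz": 70.2,"hand": 0},{"dx": -0.0817,"dy": 0.429,"dz": -0.095,"wx": 0,"wy": 0,"wz": 70.2,"hand": 0}]}}

```text
time_s: 15.77
position: [500.5, 272.8, 31.5]
orientation: [-0.001, 0.708, 0.707, -0.001]
force: [-0.1, -0.4, -0.9]
width: 24.5
```

Run:
```python
from h import *
s=st(); look('i'); S=cv2.imread('pics/i_side.png')[:,:,::-1]; 
save('i1',cv2.resize(S[90:200,190:320],None,fx=5.5,fy=5.5,interpolation=cv2.INTER_CUBIC))
```

```text
t 15.77 p [500.5 272.8  31.5] yang -0.1 zax [-0.003 -0.001 -1.   ] F [-0.1 -0.4 -0.9] w 24.5
```

View pics/i1.png

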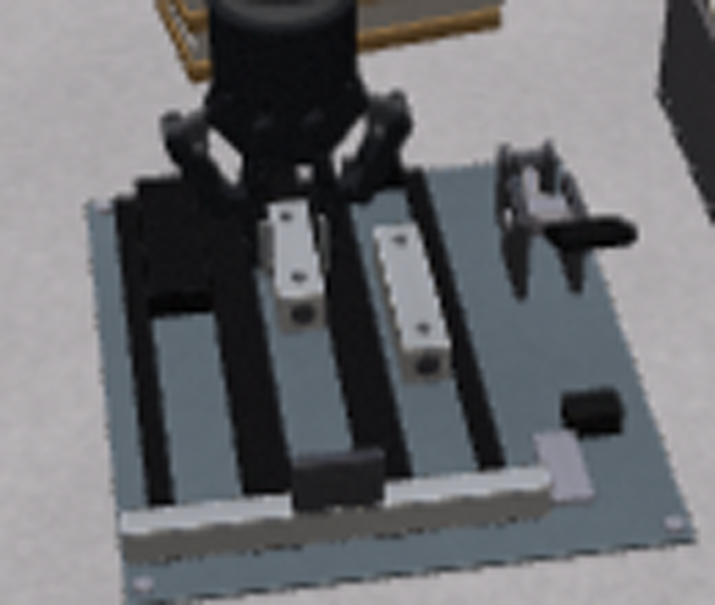

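>>> {"name": "carry_out", "arguments": {"deltas": [{"dx": 0,"dy": 0,"dz": -0.005,"wx": 0,"wy": 0,"wz": 0,"hand": 0},{"dx": 0,"dy": 0,"dz": -0.01,"wx": 0,"wy": 0,"wz": 0,"hand": 0},{"dx": 0,"dy": 0,"dz": -0.014,"wx": 0,"wy": 0,"wz": 0,"hand": 0},{"dx": 0,"dy": 0,"dz": -0.018,"wx": 0,"wy": 0,"wz": 0,"hand": 0},{"dx": 0,"dy": 0,"dz": -0.02,"wx": 0,"wy": 0,"wz": 0,"hand": 0},{"dx": 0,"dy": 0,"dz": -0.02,"wx": 0,"wy": 0,"wz": 0,"hand": 0}]}}

```text
time_s: 16.37
position: [501.2, 274.1, 14.8]
orientation: [0.0, 0.707, 0.707, 0.0]
force: [-8.8, -5.8, 20.4]
width: 24.3
```

>>> {"name": "carry_out", "arguments": {"deltas": [{"dx": 0,"dy": 0,"dz": 0,"wx": 0,"wy": 0,"wz": 0,"hand": 0.5},{"dx": 0,"dy": 0,"dz": 0,"wx": 0,"wy": 0,"wz": 0,"hand": 0.5},{"dx": 0,"dy": 0,"dz": 0,"wx": 0,"wy": 0,"wz": 0,"hand": 0.5},{"dx": 0,"dy": 0,"dz": 0.04,"wx": 0,"wy": 0,"wz": 0,"hand": 0.5},{"dx": 0,"dy": 0,"dz": 0.08,"wx": 0,"wy": 0,"wz": 0,"hand": 0.5},{"dx": 0,"dy": 0,"dz": 0.12,"wx": 0,"wy": 0,"wz": 0,"hand": 0.6},{"dx": -0.0724,"dy": -0.3127,"dz": 0.137,"wx": 0,"wy": 0,"wz": -64.5,"hand": 0.6},{"dx": -0.0724,"dy": -0.3127,"dz": 0.137,"wx": 0,"wy": 0,"wz": -64.5,"hand": 0.6},{"dx": -0.0724,"dy": -0.3127,"dz": 0.137,"wx": 0,"wy": 0,"wz": -64.5,"hand": 0.6},{"dx": -0.0724,"dy": -0.3127,"dz": 0.137,"wx": 0,"wy": 0,"wz": -64.5,"hand": 0.6},{"dx": -0.0724,"dy": -0.3127,"dz": 0.137,"wx": 0,"wy": 0,"wz": -64.5,"hand": 0.6},{"dx": -0.0724,"dy": -0.3127,"dz": 0.137,"wx": 0,"wy": 0,"wz": -64.5,"hand": 0.6},{"dx": -0.0724,"dy": -0.3127,"dz": 0.137,"wx": 0,"wy": 0,"wz": -64.5,"hand": 0.6},{"dx": -0.0724,"dy": -0.3127,"dz": 0.137,"wx": 0,"wy": 0,"wz": -64.5,"hand": 0.6},{"dx": -0.0724,"dy": -0.3127,"dz": 0.137,"wx": 0,"wy": 0,"wz": -64.5,"hand": 0.6},{"dx": -0.0724,"dy": -0.3127,"dz": 0.137,"wx": 0,"wy": 0,"wz": -64.5,"hand": 0.6},{"dx": -0.0724,"dy": -0.3127,"dz": 0.137,"wx": 0,"wy": 0,"wz": -64.5,"hand": 0.6},{"dx": -0.0724,"dy": -0.3127,"dz": 0.137,"wx": 0,"wy": 0,"wz": -64.5,"hand": 0.6},{"dx": -0.0724,"dy": -0.3127,"dz": 0.137,"wx": 0,"wy": 0,"wz": -64.5,"hand": 0.6},{"dx": -0.0724,"dy": -0.3127,"dz": 0.137,"wx": 0,"wy": 0,"wz": -64.5,"hand": 0.6}]}}

```text
time_s: 18.03
position: [428.8, -38.0, 150.2]
orientation: [-0.0, 0.975, 0.222, -0.0]
force: [0.0, -0.6, -0.4]
width: 51.1
```

Run:
```python
from h import *
s=st(); look('j'); S=cv2.imread('pics/j_side.png')[:,:,::-1]; 
save('j1',cv2.resize(S[90:320,150:390],None,fx=3,fy=2.6,interpolation=cv2.INTER_CUBIC))
```

```text
t 18.03 p [428.8 -38.  150.2] yang -64.3 zax [-0.  0. -1.] F [ 0.  -0.6 -0.4] w 51.1
```

View pics/j1.png

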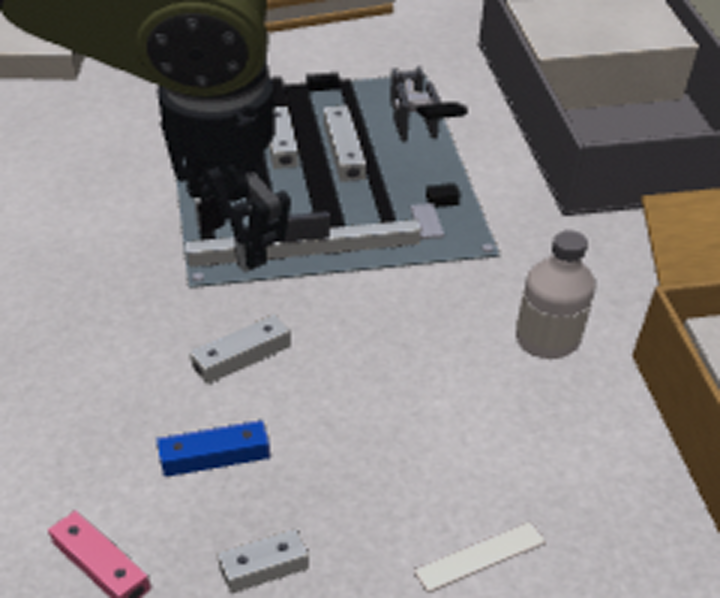

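>>> {"name": "carry_out", "arguments": {"deltas": [{"dx": 0,"dy": 0,"dz": -0.04,"wx": 0,"wy": 0,"wz": 0,"hand": 0.6},{"dx": 0,"dy": 0,"dz": -0.08,"wx": 0,"wy": 0,"wz": 0,"hand": 0.6},{"dx": 0,"dy": 0,"dz": -0.115,"wx": 0,"wy": 0,"wz": 0,"hand": 0.6},{"dx": 0,"dy": 0,"dz": -0.142,"wx": 0,"wy": 0,"wz": 0,"hand": 0.6},{"dx": 0,"dy": 0,"dz": -0.142,"wx": 0,"wy": 0,"wz": 0,"hand": 0.6},{"dx": 0,"dy": 0,"dz": -0.142,"wx": 0,"wy": 0,"wz": 0,"hand": 0},{"dx": 0,"dy": 0,"dz": -0.142,"wx": 0,"wy": 0,"wz": 0,"hand": 0},{"dx": 0,"dy": 0,"dz": -0.142,"wx": 0,"wy": 0,"wz": 0,"hand": 0},{"dx": 0,"dy": 0,"dz": -0.142,"wx": 0,"wy": 0,"wz": 0,"hand": 0},{"dx": 0,"dy": 0,"dz": -0.142,"wx": 0,"wy": 0,"wz": 0,"hand": 0},{"dx": 0,"dy": 0,"dz": -0.142,"wx": 0,"wy": 0,"wz": 0,"hand": 0},{"dx": 0,"dy": 0,"dz": -0.142,"wx": 0,"wy": 0,"wz": 0,"hand": 0},{"dx": 0,"dy": 0,"dz": -0.13,"wx": 0,"wy": 0,"wz": 0,"hand": 0},{"dx": 0,"dy": 0,"dz": -0.1,"wx": 0,"wy": 0,"wz": 0,"hand": 0},{"dx": 0,"dy": 0,"dz": -0.06,"wx": 0,"wy": 0,"wz": 0,"hand": 0},{"dx": 0,"dy": 0,"dz": -0.022,"wx": 0,"wy": 0,"wz": 0,"hand": 0},{"dx": 0,"dy": 0,"dz": -0.022,"wx": 0,"wy": 0,"wz": 0,"hand": 0}]}}

```text
time_s: 19.55
position: [431.5, -39.1, 135.9]
orientation: [0.002, 0.975, 0.221, 0.005]
force: [1.4, 0.4, -0.2]
width: 24.2
```

Run:
```python
from h import *
s=st(); look('k'); s=st();S=cv2.imread('pics/k_side.png')[:,:,::-1]; 
save('kk1',cv2.resize(S[90:320,150:390],None,fx=3,fy=2.6,interpolation=cv2.INTER_CUBIC))
save('kk2',rect('side',370,700,40,410,30,2,S))
```

```text
t 19.55 p [431.5 -39.1 135.9] yang -64.5 zax [ 0.012 -0.002 -1.   ] F [ 1.4  0.4 -0.2] w 24.2
t 19.65 p [429.3 -38.8 130.3] yang -64.5 zax [ 0.004 -0.001 -1.   ] F [-0.  -0.2 -1.8] w 24.5
```

View pics/kk1.png

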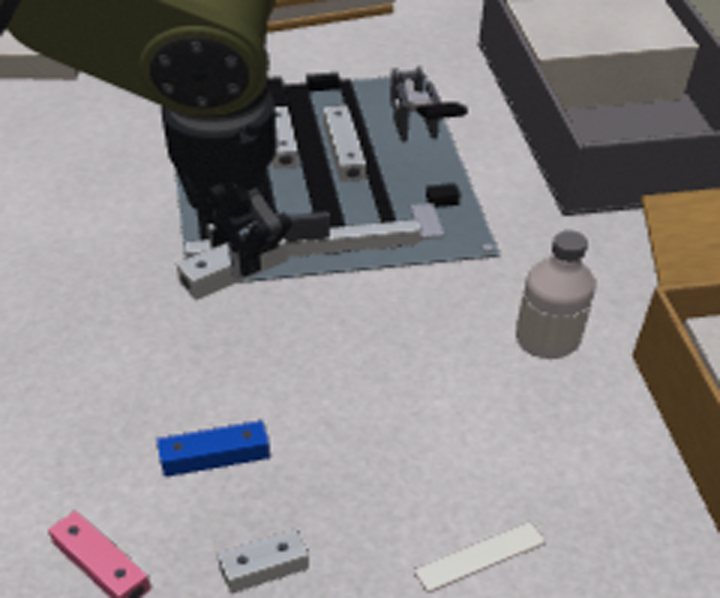

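View pics/kk2.png

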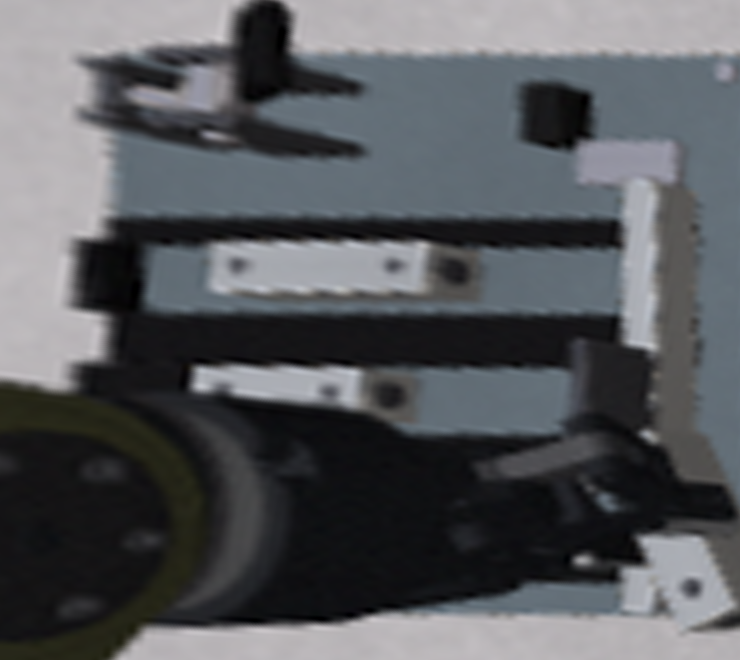

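>>> {"name": "carry_out", "arguments": {"deltas": [{"dx": 0.0724,"dy": 0.2217,"dz": 0,"wx": 0,"wy": 0,"wz": 64.5,"hand": 0},{"dx": 0.0724,"dy": 0.2217,"dz": 0,"wx": 0,"wy": 0,"wz": 64.5,"hand": 0},{"dx": 0.0724,"dy": 0.2217,"dz": 0,"wx": 0,"wy": 0,"wz": 64.5,"hand": 0},{"dx": 0.0724,"dy": 0.2217,"dz": 0,"wx": 0,"wy": 0,"wz": 64.5,"hand": 0},{"dx": 0.0724,"dy": 0.2217,"dz": 0,"wx": 0,"wy": 0,"wz": 64.5,"hand": 0},{"dx": 0.0724,"dy": 0.2217,"dz": 0,"wx": 0,"wy": 0,"wz": 64.5,"hand": 0},{"dx": 0.0724,"dy": 0.2217,"dz": 0,"wx": 0,"wy": 0,"wz": 64.5,"hand": 0},{"dx": 0.0724,"dy": 0.2217,"dz": 0,"wx": 0,"wy": 0,"wz": 64.5,"hand": 0},{"dx": 0.0724,"dy": 0.2217,"dz": 0,"wx": 0,"wy": 0,"wz": 64.5,"hand": 0},{"dx": 0.0724,"dy": 0.2217,"dz": 0,"wx": 0,"wy": 0,"wz": 64.5,"hand": 0},{"dx": 0.0724,"dy": 0.2217,"dz": 0,"wx": 0,"wy": 0,"wz": 64.5,"hand": 0},{"dx": 0.0724,"dy": 0.2217,"dz": 0,"wx": 0,"wy": 0,"wz": 64.5,"hand": 0},{"dx": 0.0724,"dy": 0.2217,"dz": 0,"wx": 0,"wy": 0,"wz": 64.5,"hand": 0},{"dx": 0.0724,"dy": 0.2217,"dz": -0.03,"wx": 0,"wy": 0,"wz": 64.5,"hand": 0},{"dx": 0.0724,"dy": 0.2217,"dz": -0.055,"wx": 0,"wy": 0,"wz": 64.5,"hand": 0},{"dx": 0.0724,"dy": 0.2217,"dz": -0.075,"wx": 0,"wy": 0,"wz": 64.5,"hand": 0},{"dx": 0.0724,"dy": 0.2217,"dz": -0.085,"wx": 0,"wy": 0,"wz": 64.5,"hand": 0},{"dx": 0.0724,"dy": 0.2217,"dz": -0.085,"wx": 0,"wy": 0,"wz": 64.5,"hand": 0}]}}

```text
time_s: 21.15
position: [500.1, 182.6, 41.4]
orientation: [-0.001, 0.708, 0.707, -0.002]
force: [0.4, -1.0, -1.4]
width: 24.1
```

Run:
```python
from h import *
s=st(); look('l'); S=cv2.imread('pics/l_side.png')[:,:,::-1]; 
save('l1',cv2.resize(S[90:200,190:320],None,fx=5.5,fy=5.5,interpolation=cv2.INTER_CUBIC))
```

```text
t 21.15 p [500.1 182.6  41.4] yang -0.1 zax [-0.003 -0.001 -1.   ] F [ 0.4 -1.  -1.4] w 24.1
```

View pics/l1.png

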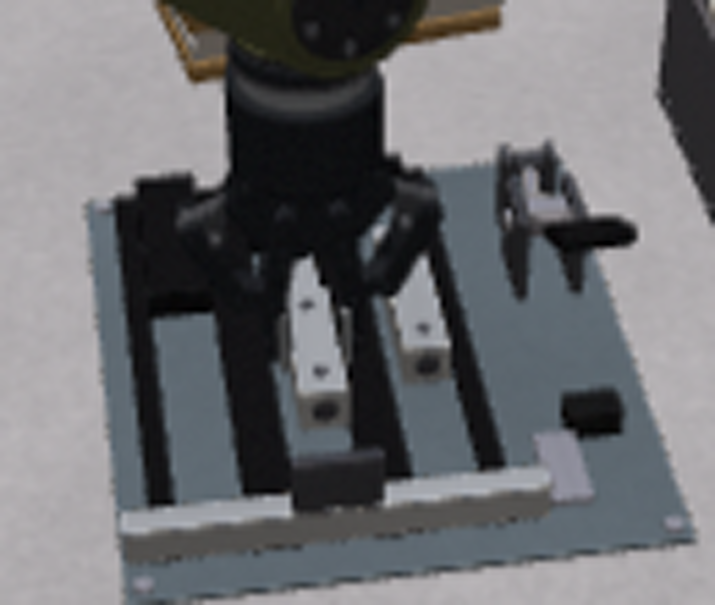

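Held straight over the middle lane. Lowering; watching for contact with the first bar.

>>> {"name": "carry_out", "arguments": {"deltas": [{"dx": 0,"dy": 0,"dz": -0.006,"wx": 0,"wy": 0,"wz": 0,"hand": 0},{"dx": 0,"dy": 0,"dz": -0.012,"wx": 0,"wy": 0,"wz": 0,"hand": 0},{"dx": 0,"dy": 0,"dz": -0.018,"wx": 0,"wy": 0,"wz": 0,"hand": 0},{"dx": 0,"dy": 0,"dz": -0.023,"wx": 0,"wy": 0,"wz": 0,"hand": 0},{"dx": 0,"dy": 0,"dz": -0.026,"wx": 0,"wy": 0,"wz": 0,"hand": 0},{"dx": 0,"dy": 0,"dz": -0.029,"wx": 0,"wy": 0,"wz": 0,"hand": 0},{"dx": 0,"dy": 0,"dz": -0.029,"wx": 0,"wy": 0,"wz": 0,"hand": 0}]}}

```text
time_s: 21.83
position: [501.1, 183.0, 14.4]
orientation: [0.0, 0.707, 0.707, -0.0]
force: [0.3, -0.6, -0.9]
width: 24.5
```

>>> {"name": "carry_out", "arguments": {"deltas": [{"dx": 0,"dy": 0,"dz": -0.001,"wx": 0,"wy": 0,"wz": 0,"hand": 0.5},{"dx": 0,"dy": 0,"dz": -0.001,"wx": 0,"wy": 0,"wz": 0,"hand": 0.5},{"dx": 0,"dy": 0,"dz": -0.001,"wx": 0,"wy": 0,"wz": 0,"hand": 0.5},{"dx": 0,"dy": 0,"dz": 0.04,"wx": 0,"wy": 0,"wz": 0,"hand": 0.5},{"dx": 0,"dy": 0,"dz": 0.08,"wx": 0,"wy": 0,"wz": 0,"hand": 0.5},{"dx": 0,"dy": 0,"dz": 0.12,"wx": 0,"wy": 0,"wz": 0,"hand": 0.6},{"dx": -0.0804,"dy": -0.447,"dz": 0.136,"wx": 0,"wy": 0,"wz": -76.8,"hand": 0.6},{"dx": -0.0804,"dy": -0.447,"dz": 0.136,"wx": 0,"wy": 0,"wz": -76.8,"hand": 0.6},{"dx": -0.0804,"dy": -0.447,"dz": 0.136,"wx": 0,"wy": 0,"wz": -76.8,"hand": 0.6},{"dx": -0.0804,"dy": -0.447,"dz": 0.136,"wx": 0,"wy": 0,"wz": -76.8,"hand": 0.6},{"dx": -0.0804,"dy": -0.447,"dz": 0.136,"wx": 0,"wy": 0,"wz": -76.8,"hand": 0.6},{"dx": -0.0804,"dy": -0.447,"dz": 0.136,"wx": 0,"wy": 0,"wz": -76.8,"hand": 0.6},{"dx": -0.0804,"dy": -0.447,"dz": 0.136,"wx": 0,"wy": 0,"wz": -76.8,"hand": 0.6},{"dx": -0.0804,"dy": -0.447,"dz": 0.136,"wx": 0,"wy": 0,"wz": -76.8,"hand": 0.6},{"dx": -0.0804,"dy": -0.447,"dz": 0.136,"wx": 0,"wy": 0,"wz": -76.8,"hand": 0.6},{"dx": -0.0804,"dy": -0.447,"dz": 0.136,"wx": 0,"wy": 0,"wz": -76.8,"hand": 0.6},{"dx": -0.0804,"dy": -0.447,"dz": 0.136,"wx": 0,"wy": 0,"wz": -76.8,"hand": 0.6},{"dx": -0.0804,"dy": -0.447,"dz": 0.136,"wx": 0,"wy": 0,"wz": -76.8,"hand": 0.6},{"dx": -0.0804,"dy": -0.447,"dz": 0.136,"wx": 0,"wy": 0,"wz": -76.8,"hand": 0.6},{"dx": -0.0804,"dy": -0.447,"dz": 0.136,"wx": 0,"wy": 0,"wz": -76.8,"hand": 0.6}]}}

```text
time_s: 23.5
position: [420.6, -263.6, 150.1]
orientation: [-0.0, 0.993, 0.115, -0.0]
force: [0.2, 0.6, -0.5]
width: 51.3
```

Run:
```python
from h import *
s=st(); look('m'); S=cv2.imread('pics/m_side.png')[:,:,::-1]; 
save('m1',cv2.resize(S[100:350,150:390],None,fx=3,fy=2.4,interpolation=cv2.INTER_CUBIC))
save('m2',rect('side',370,700,40,410,30,2,S))
```

```text
t 23.5 p [ 420.6 -263.6  150.1] yang -76.8 zax [-0.  0. -1.] F [ 0.2  0.6 -0.5] w 51.3
```

View pics/m1.png

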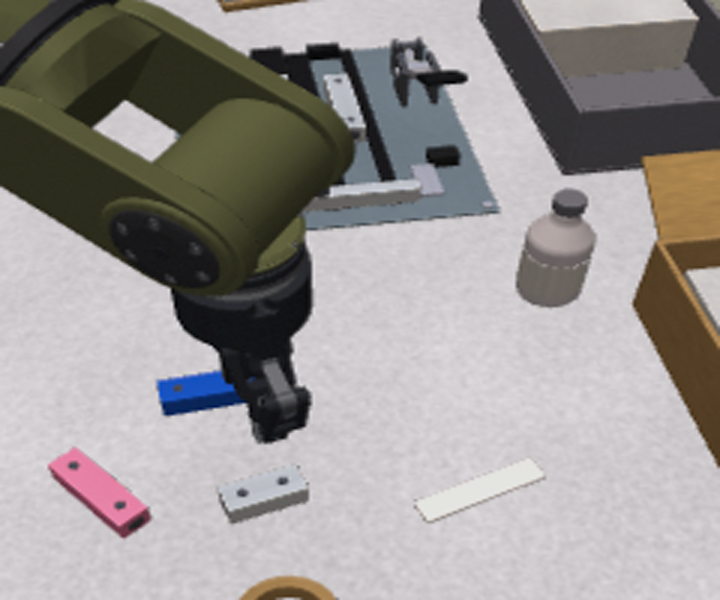

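View pics/m2.png

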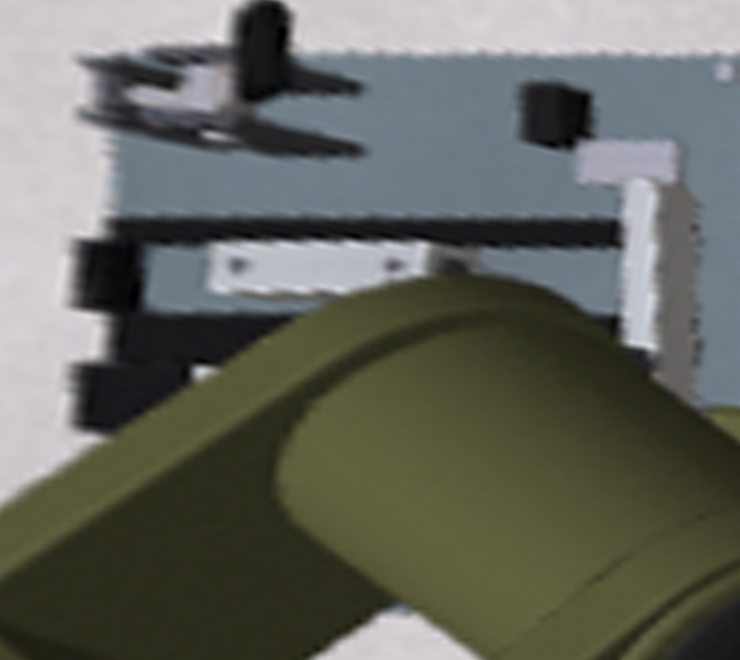

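>>> {"name": "carry_out", "arguments": {"deltas": [{"dx": 0,"dy": 0,"dz": -0.04,"wx": 0,"wy": 0,"wz": 0,"hand": 0.6},{"dx": 0,"dy": 0,"dz": -0.08,"wx": 0,"wy": 0,"wz": 0,"hand": 0.6},{"dx": 0,"dy": 0,"dz": -0.115,"wx": 0,"wy": 0,"wz": 0,"hand": 0.6},{"dx": 0,"dy": 0,"dz": -0.142,"wx": 0,"wy": 0,"wz": 0,"hand": 0.6},{"dx": 0,"dy": 0,"dz": -0.142,"wx": 0,"wy": 0,"wz": 0,"hand": 0.6},{"dx": 0,"dy": 0,"dz": -0.142,"wx": 0,"wy": 0,"wz": 0,"hand": 0},{"dx": 0,"dy": 0,"dz": -0.142,"wx": 0,"wy": 0,"wz": 0,"hand": 0},{"dx": 0,"dy": 0,"dz": -0.142,"wx": 0,"wy": 0,"wz": 0,"hand": 0},{"dx": 0,"dy": 0,"dz": -0.142,"wx": 0,"wy": 0,"wz": 0,"hand": 0},{"dx": 0,"dy": 0,"dz": -0.142,"wx": 0,"wy": 0,"wz": 0,"hand": 0},{"dx": 0,"dy": 0,"dz": -0.142,"wx": 0,"wy": 0,"wz": 0,"hand": 0},{"dx": 0,"dy": 0,"dz": -0.142,"wx": 0,"wy": 0,"wz": 0,"hand": 0},{"dx": 0,"dy": 0,"dz": -0.13,"wx": 0,"wy": 0,"wz": 0,"hand": 0},{"dx": 0,"dy": 0,"dz": -0.1,"wx": 0,"wy": 0,"wz": 0,"hand": 0},{"dx": 0,"dy": 0,"dz": -0.06,"wx": 0,"wy": 0,"wz": 0,"hand": 0},{"dx": 0,"dy": 0,"dz": -0.022,"wx": 0,"wy": 0,"wz": 0,"hand": 0},{"dx": 0,"dy": 0,"dz": -0.022,"wx": 0,"wy": 0,"wz": 0,"hand": 0}]}}

```text
time_s: 25.02
position: [423.2, -265.7, 136.4]
orientation: [0.004, 0.993, 0.115, 0.005]
force: [-0.4, -1.9, -0.2]
width: 24.4
```

Run:
```python
from h import *
s=st(); look('n'); s=st();S=cv2.imread('pics/n_side.png')[:,:,::-1]; 
save('n1',cv2.resize(S[100:350,150:390],None,fx=3,fy=2.4,interpolation=cv2.INTER_CUBIC))
```

```text
t 25.02 p [ 423.2 -265.7  136.4] yang -76.8 zax [ 0.01  -0.007 -1.   ] F [-0.4 -1.9 -0.2] w 24.4
t 25.12 p [ 421.3 -264.4  130.5] yang -76.8 zax [ 0.004 -0.003 -1.   ] F [-0.1 -0.1 -2.3] w 24.2
```

View pics/n1.png

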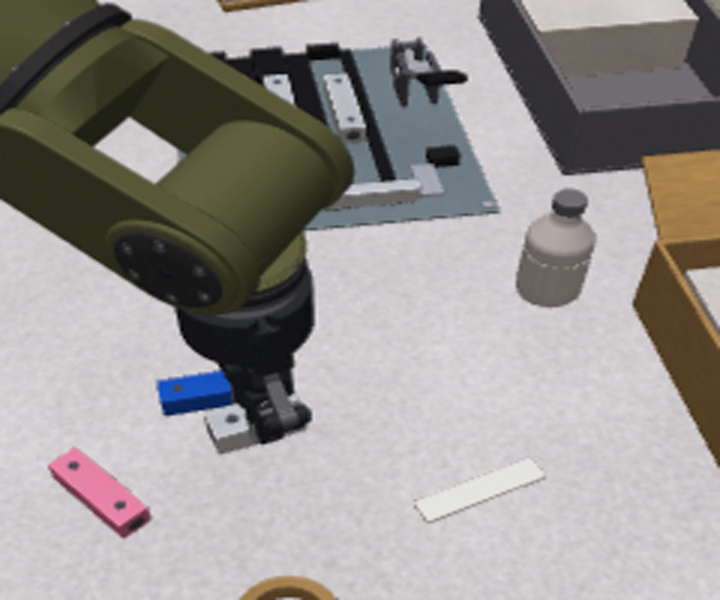

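>>> {"name": "carry_out", "arguments": {"deltas": [{"dx": 0.0184,"dy": 0.469,"dz": 0,"wx": 0,"wy": 0,"wz": 76.8,"hand": 0},{"dx": 0.0184,"dy": 0.469,"dz": 0,"wx": 0,"wy": 0,"wz": 76.8,"hand": 0},{"dx": 0.0184,"dy": 0.469,"dz": 0,"wx": 0,"wy": 0,"wz": 76.8,"hand": 0},{"dx": 0.0184,"dy": 0.469,"dz": 0,"wx": 0,"wy": 0,"wz": 76.8,"hand": 0},{"dx": 0.0184,"dy": 0.469,"dz": 0,"wx": 0,"wy": 0,"wz": 76.8,"hand": 0},{"dx": 0.0184,"dy": 0.469,"dz": 0,"wx": 0,"wy": 0,"wz": 76.8,"hand": 0},{"dx": 0.0184,"dy": 0.469,"dz": 0,"wx": 0,"wy": 0,"wz": 76.8,"hand": 0},{"dx": 0.0184,"dy": 0.469,"dz": 0,"wx": 0,"wy": 0,"wz": 76.8,"hand": 0},{"dx": 0.0184,"dy": 0.469,"dz": 0,"wx": 0,"wy": 0,"wz": 76.8,"hand": 0},{"dx": 0.0184,"dy": 0.469,"dz": 0,"wx": 0,"wy": 0,"wz": 76.8,"hand": 0},{"dx": 0.0184,"dy": 0.469,"dz": 0,"wx": 0,"wy": 0,"wz": 76.8,"hand": 0},{"dx": 0.0184,"dy": 0.469,"dz": 0,"wx": 0,"wy": 0,"wz": 76.8,"hand": 0},{"dx": 0.0184,"dy": 0.469,"dz": 0,"wx": 0,"wy": 0,"wz": 76.8,"hand": 0},{"dx": 0.0184,"dy": 0.469,"dz": 0,"wx": 0,"wy": 0,"wz": 76.8,"hand": 0},{"dx": 0.0184,"dy": 0.469,"dz": 0,"wx": 0,"wy": 0,"wz": 76.8,"hand": 0},{"dx": 0.0184,"dy": 0.469,"dz": -0.03,"wx": 0,"wy": 0,"wz": 76.8,"hand": 0},{"dx": 0.0184,"dy": 0.469,"dz": -0.055,"wx": 0,"wy": 0,"wz": 76.8,"hand": 0},{"dx": 0.0184,"dy": 0.469,"dz": -0.075,"wx": 0,"wy": 0,"wz": 76.8,"hand": 0},{"dx": 0.0184,"dy": 0.469,"dz": -0.085,"wx": 0,"wy": 0,"wz": 76.8,"hand": 0},{"dx": 0.0184,"dy": 0.469,"dz": -0.085,"wx": 0,"wy": 0,"wz": 76.8,"hand": 0}]}}

```text
time_s: 26.78
position: [438.2, 203.6, 41.5]
orientation: [-0.001, 0.708, 0.706, -0.002]
force: [-0.1, 0.4, -1.0]
width: 24.0
```

Run:
```python
from h import *
s=st(); look('o'); S=cv2.imread('pics/o_side.png')[:,:,::-1]; 
save('o1',cv2.resize(S[90:200,190:320],None,fx=5.5,fy=5.5,interpolation=cv2.INTER_CUBIC))
```

```text
t 26.78 p [438.2 203.6  41.5] yang -0.1 zax [-0.003 -0.001 -1.   ] F [-0.1  0.4 -1. ] w 24.0
```

View pics/o1.png

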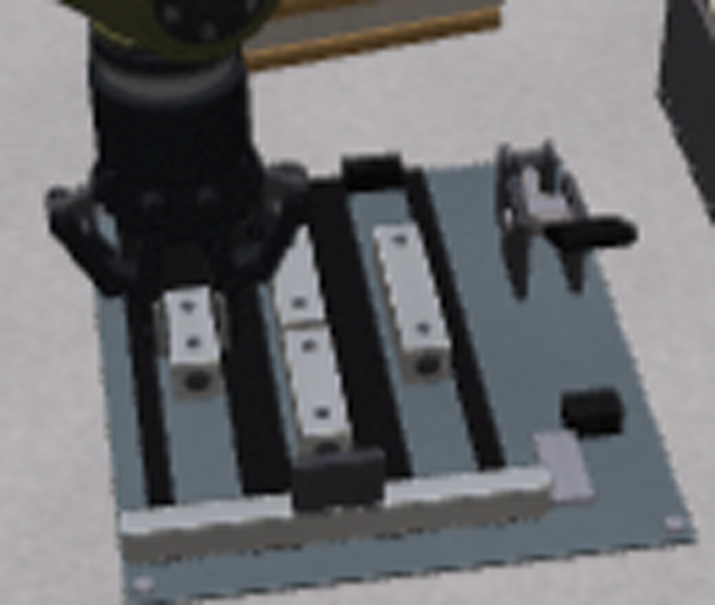

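>>> {"name": "carry_out", "arguments": {"deltas": [{"dx": 0,"dy": 0,"dz": -0.006,"wx": 0,"wy": 0,"wz": 0,"hand": 0},{"dx": 0,"dy": 0,"dz": -0.012,"wx": 0,"wy": 0,"wz": 0,"hand": 0},{"dx": 0,"dy": 0,"dz": -0.018,"wx": 0,"wy": 0,"wz": 0,"hand": 0},{"dx": 0,"dy": 0,"dz": -0.023,"wx": 0,"wy": 0,"wz": 0,"hand": 0},{"dx": 0,"dy": 0,"dz": -0.026,"wx": 0,"wy": 0,"wz": 0,"hand": 0},{"dx": 0,"dy": 0,"dz": -0.0295,"wx": 0,"wy": 0,"wz": 0,"hand": 0},{"dx": 0,"dy": 0,"dz": -0.0295,"wx": 0,"wy": 0,"wz": 0,"hand": 0}]}}

```text
time_s: 27.47
position: [439.1, 205.0, 14.4]
orientation: [-0.0, 0.707, 0.707, -0.0]
force: [-7.3, -3.2, 16.0]
width: 24.4
```

>>> {"name": "carry_out", "arguments": {"deltas": [{"dx": 0,"dy": 0,"dz": 0,"wx": 0,"wy": 0,"wz": 0,"hand": 0.5},{"dx": 0,"dy": 0,"dz": 0,"wx": 0,"wy": 0,"wz": 0,"hand": 0.5},{"dx": 0,"dy": 0,"dz": 0,"wx": 0,"wy": 0,"wz": 0,"hand": 0.5},{"dx": 0,"dy": 0,"dz": 0.04,"wx": 0,"wy": 0,"wz": 0,"hand": 0.5},{"dx": 0,"dy": 0,"dz": 0.08,"wx": 0,"wy": 0,"wz": 0,"hand": 0.5},{"dx": 0,"dy": 0,"dz": 0.12,"wx": 0,"wy": 0,"wz": 0,"hand": 0.5},{"dx": 0.062,"dy": -0.165,"dz": 0.136,"wx": 0,"wy": 0,"wz": 0,"hand": 0},{"dx": 0.062,"dy": -0.165,"dz": 0.136,"wx": 0,"wy": 0,"wz": 0,"hand": 0},{"dx": 0.062,"dy": -0.165,"dz": 0.136,"wx": 0,"wy": 0,"wz": 0,"hand": 0},{"dx": 0.062,"dy": -0.165,"dz": 0.136,"wx": 0,"wy": 0,"wz": 0,"hand": 0},{"dx": 0.062,"dy": -0.165,"dz": 0.136,"wx": 0,"wy": 0,"wz": 0,"hand": 0},{"dx": 0.062,"dy": -0.165,"dz": 0.136,"wx": 0,"wy": 0,"wz": 0,"hand": 0},{"dx": 0.062,"dy": -0.165,"dz": 0.136,"wx": 0,"wy": 0,"wz": 0,"hand": 0}]}}

```text
time_s: 28.55
position: [500.9, 40.0, 149.5]
orientation: [-0.0, 0.707, 0.707, -0.0]
force: [-1.4, 1.7, -0.3]
width: 0.1
```

Run:
```python
from h import *
s=st(); look('p'); S=cv2.imread('pics/p_side.png')[:,:,::-1];T=cv2.imread('pics/p_top.png')[:,:,::-1] 
save('p1',cv2.resize(S[100:210,190:320],None,fx=5,fy=5,interpolation=cv2.INTER_CUBIC))
save('p2',cv2.resize(T[110:230,120:250],None,fx=5,fy=5,interpolation=cv2.INTER_CUBIC))
```

```text
t 28.55 p [500.9  40.  149.5] yang -0.1 zax [-0.001  0.    -1.   ] F [-1.4  1.7 -0.3] w 0.1
```

View pics/p1.png

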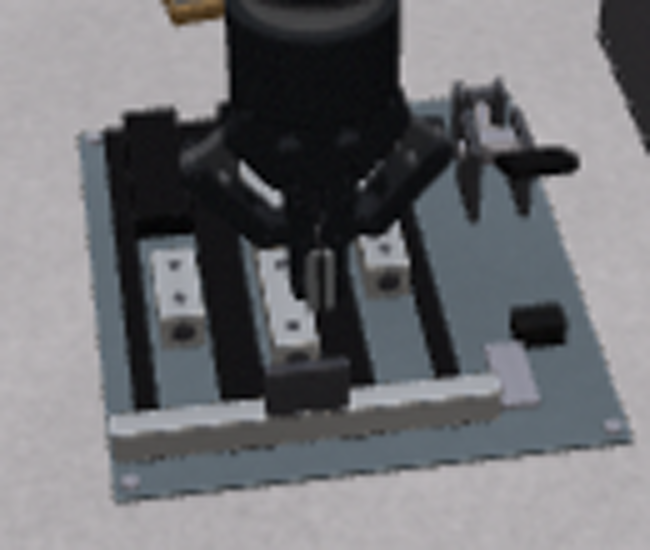

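View pics/p2.png

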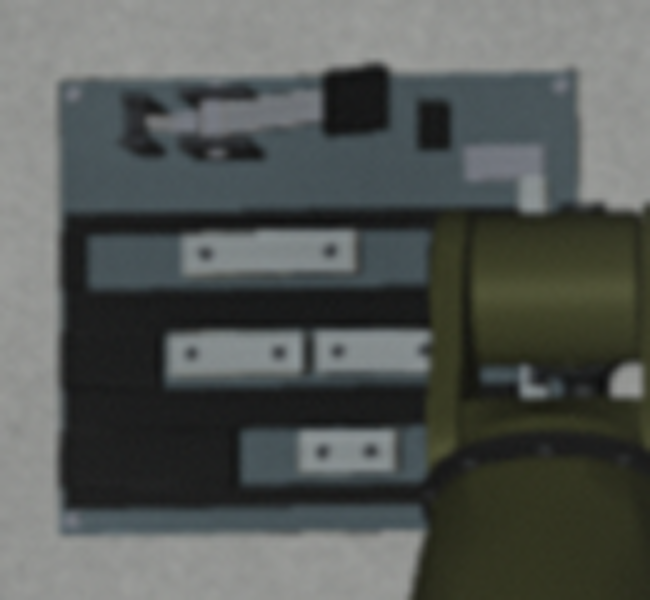

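>>> {"name": "carry_out", "arguments": {"deltas": [{"dx": 0,"dy": 0,"dz": -0.04,"wx": 0,"wy": 0,"wz": 0,"hand": 0},{"dx": 0,"dy": 0,"dz": -0.075,"wx": 0,"wy": 0,"wz": 0,"hand": 0},{"dx": 0,"dy": 0,"dz": -0.1,"wx": 0,"wy": 0,"wz": 0,"hand": 0},{"dx": 0,"dy": 0,"dz": -0.1,"wx": 0,"wy": 0,"wz": 0,"hand": 0},{"dx": 0,"dy": 0.015,"dz": -0.1,"wx": 0,"wy": 0,"wz": 0,"hand": 0},{"dx": 0,"dy": 0.022,"dz": -0.1,"wx": 0,"wy": 0,"wz": 0,"hand": 0},{"dx": 0,"dy": 0.027,"dz": -0.1,"wx": 0,"wy": 0,"wz": 0,"hand": 0},{"dx": 0,"dy": 0.032,"dz": -0.1,"wx": 0,"wy": 0,"wz": 0,"hand": 0},{"dx": 0,"dy": 0.037,"dz": -0.1,"wx": 0,"wy": 0,"wz": 0,"hand": 0},{"dx": 0,"dy": 0.042,"dz": -0.1,"wx": 0,"wy": 0,"wz": 0,"hand": 0},{"dx": 0,"dy": 0.047,"dz": -0.1,"wx": 0,"wy": 0,"wz": 0,"hand": 0},{"dx": 0,"dy": 0.052,"dz": -0.1,"wx": 0,"wy": 0,"wz": 0,"hand": 0},{"dx": 0,"dy": 0.057,"dz": -0.1,"wx": 0,"wy": 0,"wz": 0,"hand": 0},{"dx": 0,"dy": 0.062,"dz": -0.1,"wx": 0,"wy": 0,"wz": 0,"hand": 0},{"dx": 0,"dy": 0.062,"dz": -0.1,"wx": 0,"wy": 0,"wz": 0,"hand": 0}]}}

```text
time_s: 29.9
position: [500.9, 102.9, 49.7]
orientation: [-0.0, 0.707, 0.707, -0.0]
force: [0.3, -0.9, -0.4]
width: -0.2
```

>>> {"name": "carry_out", "arguments": {"deltas": [{"dx": 0,"dy": 0.002,"dz": 0,"wx": 0,"wy": 0,"wz": 0,"hand": 0},{"dx": 0,"dy": 0.004,"dz": 0,"wx": 0,"wy": 0,"wz": 0,"hand": 0},{"dx": 0,"dy": 0.005,"dz": 0,"wx": 0,"wy": 0,"wz": 0,"hand": 0},{"dx": 0,"dy": 0.005,"dz": 0,"wx": 0,"wy": 0,"wz": 0,"hand": 0}]}}

```text
time_s: 30.23
position: [500.9, 107.0, 49.6]
orientation: [-0.0, 0.707, 0.707, -0.0]
force: [0.2, -1.8, -0.2]
width: 0.2
```

>>> {"name": "carry_out", "arguments": {"deltas": [{"dx": 0,"dy": 0.001,"dz": 0,"wx": 0,"wy": 0,"wz": 0,"hand": 0},{"dx": 0,"dy": 0.002,"dz": 0,"wx": 0,"wy": 0,"wz": 0,"hand": 0},{"dx": 0,"dy": 0.002,"dz": 0,"wx": 0,"wy": 0,"wz": 0,"hand": 0}]}}

```text
time_s: 30.48
position: [500.9, 107.2, 49.7]
orientation: [0.001, 0.707, 0.707, -0.001]
force: [-1.7, -19.8, 3.4]
width: -0.1
```

>>> {"name": "carry_out", "arguments": {"deltas": [{"dx": 0,"dy": -0.03,"dz": 0,"wx": 0,"wy": 0,"wz": 0,"hand": 0},{"dx": 0,"dy": -0.03,"dz": 0.03,"wx": 0,"wy": 0,"wz": 0,"hand": 0},{"dx": 0,"dy": -0.03,"dz": 0.07,"wx": 0,"wy": 0,"wz": 0,"hand": 0},{"dx": 0,"dy": -0.12,"dz": 0.11,"wx": 0,"wy": 0,"wz": 0,"hand": 0},{"dx": 0,"dy": -0.12,"dz": 0.11,"wx": 0,"wy": 0,"wz": 0,"hand": 0},{"dx": 0,"dy": -0.12,"dz": 0.11,"wx": 0,"wy": 0,"wz": 0,"hand": 0},{"dx": 0,"dy": -0.12,"dz": 0.11,"wx": 0,"wy": 0,"wz": 0,"hand": 0}]}}

```text
time_s: 31.07
position: [501.7, -13.5, 161.6]
orientation: [0.001, 0.708, 0.706, 0.001]
force: [-0.1, 0.4, 0.2]
width: -0.2
```

Run:
```python
from h import *
s=st(); look('q'); S=cv2.imread('pics/q_side.png')[:,:,::-1];T=cv2.imread('pics/q_top.png')[:,:,::-1] 
save('q1',cv2.resize(S[100:210,190:320],None,fx=5,fy=5,interpolation=cv2.INTER_CUBIC))
save('q2',cv2.resize(T[110:230,120:250],None,fx=5,fy=5,interpolation=cv2.INTER_CUBIC))
for c in('top','side'):print(c,[(round(d['conf'],2),[round(float(v),1) for v in d['centre']]) for d in spotter.place_of(c,'lever_pad')])
```

```text
t 31.07 p [501.7 -13.5 161.6] yang -0.2 zax [ 0.003 -0.    -1.   ] F [-0.1  0.4  0.2] w -0.2
top [(0.85, [189.0, 128.5])]
side [(0.67, [293.1, 133.4])]
```

View pics/q1.png

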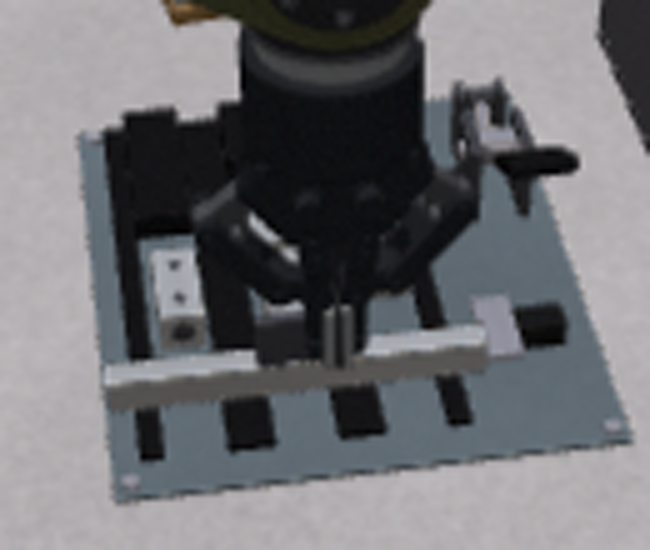

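View pics/q2.png

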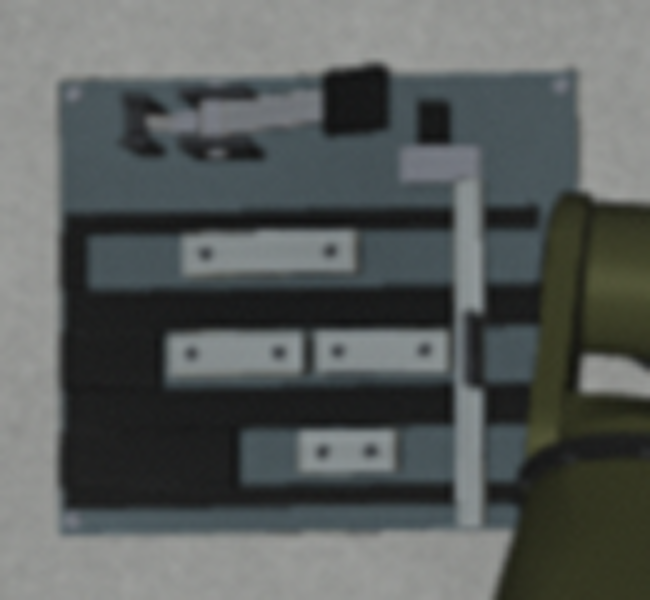

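Run:
```python
from h import *
for u in((191.3,130.2),(189,128.5)): print(world('top',u,111).round(1))
for u in((293.1,133.4),(297,132)): print(world('side',u,111).round(1))
for p in ([641,210,111],[641,190,59]): print(proj('top',p),proj('side',p))
```

```text
[641.8 181.2 111. ]
[647. 188. 111.]
[634.3 173.4 111. ]
[646.3 177.7 111. ]
[181.58078996 130.66097156] [292.61134722 125.22769965]
[191.20596641 133.44851406] [293.02662953 143.98674585]
```

>>> {"name": "carry_out", "arguments": {"deltas": [{"dx": 0.142,"dy": 0.189,"dz": 0,"wx": 0,"wy": 0,"wz": 0,"hand": 0},{"dx": 0.142,"dy": 0.189,"dz": 0,"wx": 0,"wy": 0,"wz": 0,"hand": 0},{"dx": 0.142,"dy": 0.189,"dz": 0,"wx": 0,"wy": 0,"wz": 0,"hand": 0},{"dx": 0.142,"dy": 0.189,"dz": 0,"wx": 0,"wy": 0,"wz": 0,"hand": 0},{"dx": 0.142,"dy": 0.189,"dz": 0,"wx": 0,"wy": 0,"wz": 0,"hand": 0},{"dx": 0.142,"dy": 0.189,"dz": 0,"wx": 0,"wy": 0,"wz": 0,"hand": 0},{"dx": 0.142,"dy": 0.189,"dz": 0,"wx": 0,"wy": 0,"wz": 0,"hand": 0},{"dx": 0.142,"dy": 0.189,"dz": 0,"wx": 0,"wy": 0,"wz": 0,"hand": 0},{"dx": 0.142,"dy": 0.189,"dz": -0.02,"wx": 0,"wy": 0,"wz": 0,"hand": 0},{"dx": 0.142,"dy": 0.189,"dz": -0.035,"wx": 0,"wy": 0,"wz": 0,"hand": 0},{"dx": 0.142,"dy": 0.189,"dz": -0.035,"wx": 0,"wy": 0,"wz": 0,"hand": 0}]}}

```text
time_s: 32.18
position: [641.4, 177.6, 121.6]
orientation: [-0.001, 0.707, 0.707, -0.002]
force: [0.5, 0.3, -0.3]
width: 0.0
```

Run:
```python
from h import *
s=st(); look('r'); S=cv2.imread('pics/r_side.png')[:,:,::-1]
save('rr1',cv2.resize(S[70:180,210:340],None,fx=5,fy=5,interpolation=cv2.INTER_CUBIC))
```

```text
t 32.18 p [641.4 177.6 121.6] yang 0.0 zax [-0.004 -0.001 -1.   ] F [ 0.5  0.3 -0.3] w 0.0
```

View pics/rr1.png

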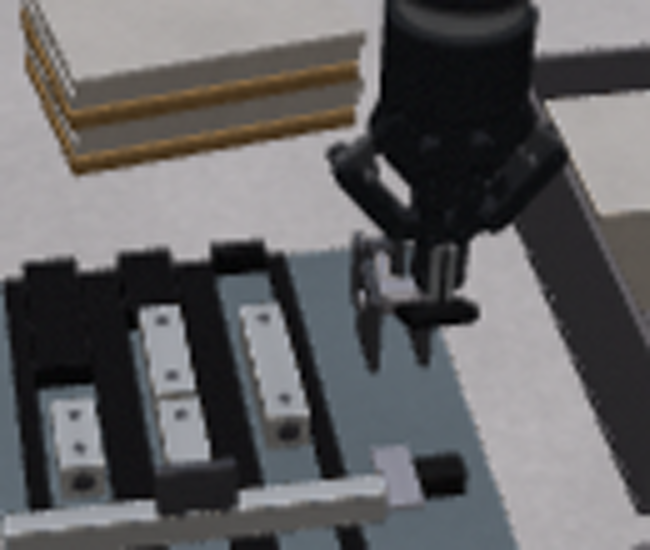

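>>> {"name": "carry_out", "arguments": {"deltas": [{"dx": 0,"dy": 0,"dz": -0.008,"wx": 0,"wy": 0,"wz": 0,"hand": 0},{"dx": 0,"dy": -0.002,"dz": -0.016,"wx": 0,"wy": 0,"wz": 0,"hand": 0},{"dx": 0,"dy": -0.005,"dz": -0.024,"wx": 0,"wy": 0,"wz": 0,"hand": 0},{"dx": 0,"dy": -0.008,"dz": -0.032,"wx": 0,"wy": 0,"wz": 0,"hand": 0},{"dx": 0,"dy": -0.011,"dz": -0.04,"wx": 0,"wy": 0,"wz": 0,"hand": 0},{"dx": 0,"dy": -0.013,"dz": -0.048,"wx": 0,"wy": 0,"wz": 0,"hand": 0},{"dx": 0,"dy": -0.015,"dz": -0.055,"wx": 0,"wy": 0,"wz": 0,"hand": 0},{"dx": 0,"dy": -0.016,"dz": -0.061,"wx": 0,"wy": 0,"wz": 0,"hand": 0},{"dx": 0,"dy": -0.016,"dz": -0.065,"wx": 0,"wy": 0,"wz": 0,"hand": 0},{"dx": 0,"dy": -0.016,"dz": -0.065,"wx": 0,"wy": 0,"wz": 0,"hand": 0}]}}

```text
time_s: 33.12
position: [643.0, 162.0, 59.5]
orientation: [-0.0, 0.707, 0.707, -0.0]
force: [0.0, -0.1, 0.3]
width: -0.1
```

>>> {"name": "carry_out", "arguments": {"deltas": [{"dx": 0,"dy": 0,"dz": -0.002,"wx": 0,"wy": 0,"wz": 0,"hand": 0},{"dx": 0,"dy": 0,"dz": -0.003,"wx": 0,"wy": 0,"wz": 0,"hand": 0},{"dx": 0,"dy": 0,"dz": -0.003,"wx": 0,"wy": 0,"wz": 0,"hand": 0}]}}

```text
time_s: 33.37
position: [643.4, 162.1, 58.8]
orientation: [0.0, 0.707, 0.707, 0.0]
force: [-8.3, -2.6, 17.9]
width: 0.2
```

Firm contact at z≈59 (fully down). Retract and look.

>>> {"name": "carry_out", "arguments": {"deltas": [{"dx": 0,"dy": 0,"dz": 0.03,"wx": 0,"wy": 0,"wz": 0,"hand": 0},{"dx": 0,"dy": 0,"dz": 0.07,"wx": 0,"wy": 0,"wz": 0,"hand": 0},{"dx": 0,"dy": 0,"dz": 0.11,"wx": 0,"wy": 0,"wz": 0,"hand": 0},{"dx": -0.15,"dy": -0.4,"dz": 0.15,"wx": 0,"wy": 0,"wz": 0,"hand": 0},{"dx": -0.15,"dy": -0.4,"dz": 0.15,"wx": 0,"wy": 0,"wz": 0,"hand": 0},{"dx": -0.15,"dy": -0.4,"dz": 0.15,"wx": 0,"wy": 0,"wz": 0,"hand": 0},{"dx": -0.15,"dy": -0.4,"dz": 0.15,"wx": 0,"wy": 0,"wz": 0,"hand": 0},{"dx": -0.15,"dy": -0.4,"dz": 0.15,"wx": 0,"wy": 0,"wz": 0,"hand": 0},{"dx": -0.15,"dy": -0.4,"dz": 0.15,"wx": 0,"wy": 0,"wz": 0,"hand": 0},{"dx": -0.15,"dy": -0.4,"dz": 0.15,"wx": 0,"wy": 0,"wz": 0,"hand": 0},{"dx": -0.15,"dy": -0.4,"dz": 0.15,"wx": 0,"wy": 0,"wz": 0,"hand": 0},{"dx": -0.15,"dy": -0.4,"dz": 0.15,"wx": 0,"wy": 0,"wz": 0,"hand": 0},{"dx": -0.15,"dy": -0.4,"dz": 0.15,"wx": 0,"wy": 0,"wz": 0,"hand": 0},{"dx": -0.15,"dy": -0.4,"dz": 0.15,"wx": 0,"wy": 0,"wz": 0,"hand": 0},{"dx": -0.15,"dy": -0.4,"dz": 0.15,"wx": 0,"wy": 0,"wz": 0,"hand": 0},{"dx": -0.15,"dy": -0.4,"dz": 0.15,"wx": 0,"wy": 0,"wz": 0,"hand": 0}]}}

```text
time_s: 34.7
position: [493.1, -237.9, 206.6]
orientation: [-0.0, 0.707, 0.707, 0.0]
force: [0.2, -0.0, -0.1]
width: 0.3
```

Run:
```python
from h import *
s=st(); look('z'); S=cv2.imread('pics/z_side.png')[:,:,::-1];T=cv2.imread('pics/z_top.png')[:,:,::-1] 
save('z1',cv2.resize(S[100:210,190:320],None,fx=5,fy=5,interpolation=cv2.INTER_CUBIC))
save('z2',cv2.resize(T[110:230,120:290],None,fx=4.5,fy=4.5,interpolation=cv2.INTER_CUBIC))
save('z3',rect('side',370,700,40,410,4,2,S))
```

```text
t 34.7 p [ 493.1 -237.9  206.6] yang -0.1 zax [ 0.  0. -1.] F [ 0.2 -0.  -0.1] w 0.3
```

View pics/z1.png

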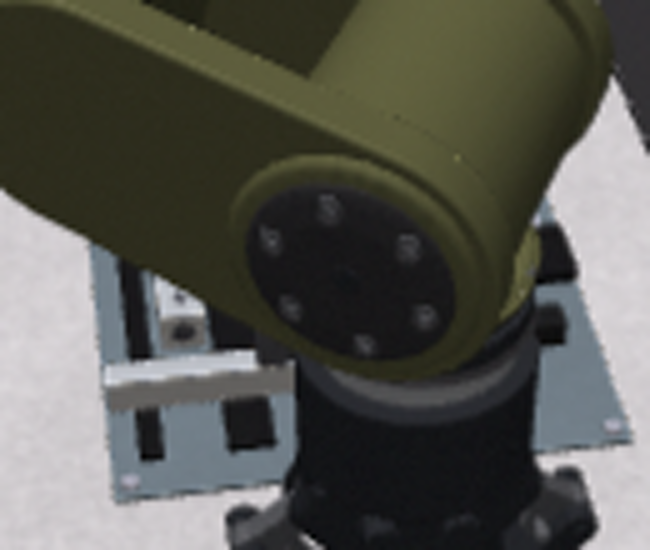

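View pics/z2.png

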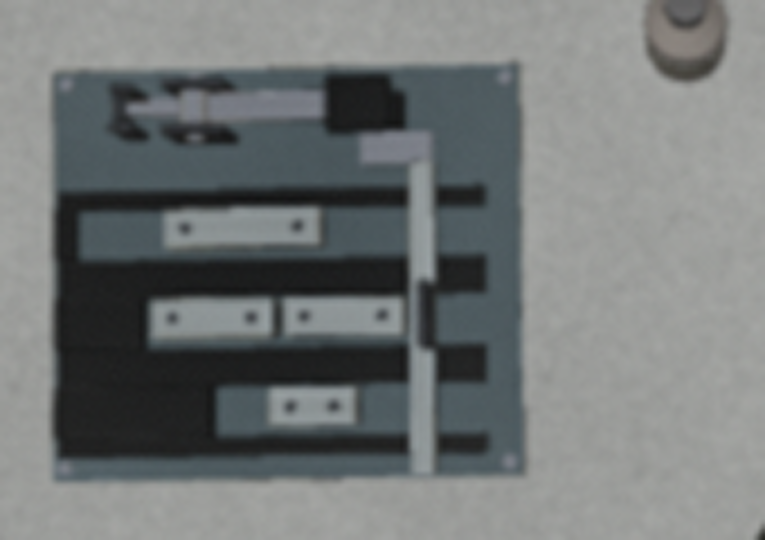

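View pics/z3.png

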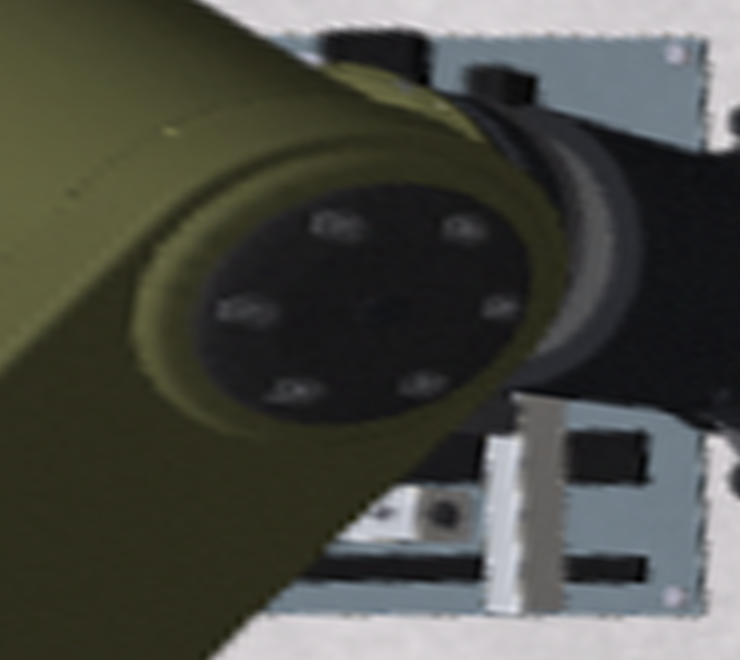

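View pics/z_side.png

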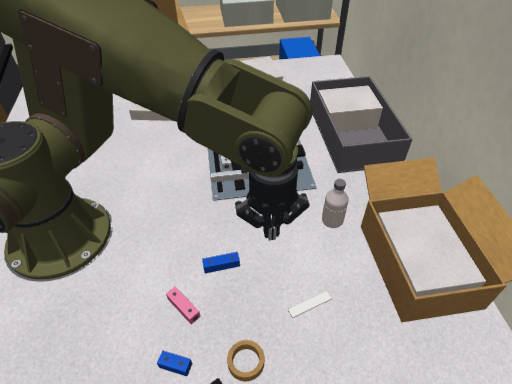

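>>> {"name": "carry_out", "arguments": {"deltas": [{"dx": -0.2,"dy": -0.25,"dz": 0.03,"wx": 0,"wy": 0,"wz": 0,"hand": 0},{"dx": -0.2,"dy": -0.25,"dz": 0.03,"wx": 0,"wy": 0,"wz": 0,"hand": 0},{"dx": -0.2,"dy": -0.25,"dz": 0.03,"wx": 0,"wy": 0,"wz": 0,"hand": 0},{"dx": -0.2,"dy": -0.25,"dz": 0.03,"wx": 0,"wy": 0,"wz": 0,"hand": 0},{"dx": -0.2,"dy": -0.25,"dz": 0.03,"wx": 0,"wy": 0,"wz": 0,"hand": 0},{"dx": -0.2,"dy": -0.25,"dz": 0.03,"wx": 0,"wy": 0,"wz": 0,"hand": 0},{"dx": -0.2,"dy": -0.25,"dz": 0.03,"wx": 0,"wy": 0,"wz": 0,"hand": 0},{"dx": -0.2,"dy": -0.25,"dz": 0.03,"wx": 0,"wy": 0,"wz": 0,"hand": 0},{"dx": -0.2,"dy": -0.25,"dz": 0.03,"wx": 0,"wy": 0,"wz": 0,"hand": 0},{"dx": -0.2,"dy": -0.25,"dz": 0.03,"wx": 0,"wy": 0,"wz": 0,"hand": 0},{"dx": -0.2,"dy": -0.25,"dz": 0.03,"wx": 0,"wy": 0,"wz": 0,"hand": 0}]}}

```text
time_s: 35.72
position: [294.3, -486.9, 236.4]
orientation: [-0.0, 0.707, 0.708, 0.0]
force: [1.3, 1.3, -0.1]
width: 0.1
```

Run:
```python
from h import *
s=st(); look('y'); S=cv2.imread('pics/y_side.png')[:,:,::-1];T=cv2.imread('pics/y_top.png')[:,:,::-1] 
save('y1',cv2.resize(S[100:210,190:320],None,fx=5,fy=5,interpolation=cv2.INTER_CUBIC))
a=rect('side',370,700,40,410,34,2,S); b=rect('top',370,700,40,410,34,2,T)
save('y2',np.hstack([a[:,330:],b[:,330:]]))
```

```text
t 35.72 p [ 294.3 -486.9  236.4] yang 0.1 zax [-0.     0.001 -1.   ] F [ 1.3  1.3 -0.1] w 0.1
```

View pics/y1.png

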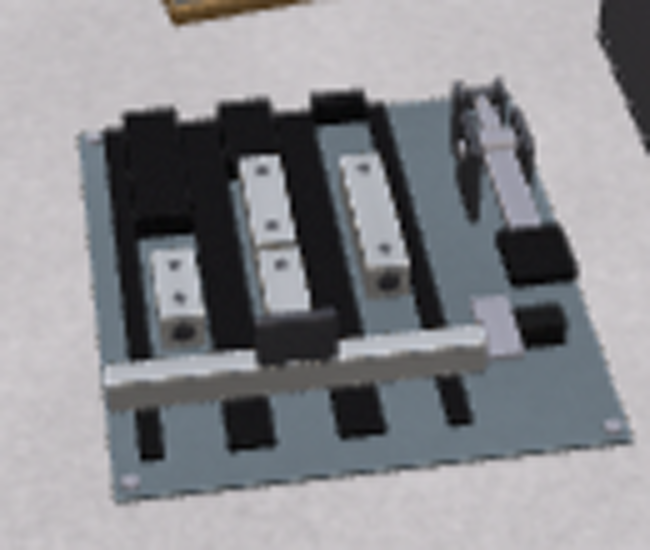

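View pics/y2.png

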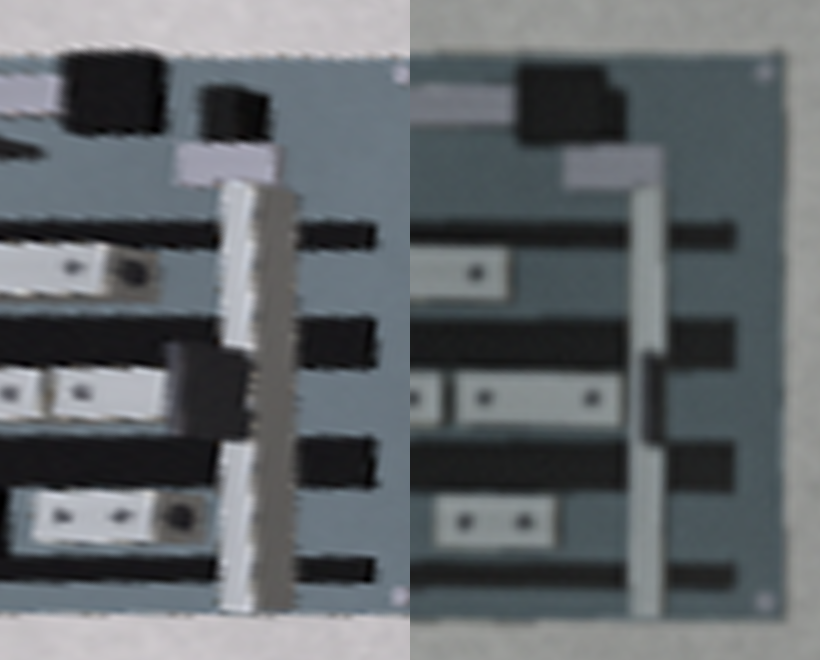

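Run:
```python
from rig import workorder
print(workorder.close_job())
```

```text
the job is handed in; nothing more can be done
None
```

The job is done and handed in at about 36 s of simulated time. I opened the end rail to its stop. The four loose aluminium bars that were there are now in the rack: one long, two mid and one short, each in its own row. I then pushed the rail closed to its stop and pressed the lever over centre.

- **Rail:** in both camera views its inner face sits about 135 mm out. That matches the closed position worked out from the end block, and the measured travel was about 40 mm between the stops.
- **Bars:** all four lie flat and lengthwise in their rows.
- **Lever:** it was firmly down at about 59 mm when pressed, and stayed down after the arm withdrew.
- **Other items:** the glue bottle is standing. It, the tape roll and the blue and pink look-alikes were all where they started, and the arm was clear of everything.

No bar was knocked aside and no grip slipped that I could see. The two cameras disagreed by about 2–3 mm along x, so I averaged them. Finger width readings on the 26 mm bars were about 24 mm. No check failed.

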